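Clear the train, shake out the bedside snack and garage the tray

ROBOT

A 7-joint arm with a two-finger parallel gripper is mounted at the origin on the work surface. World frame = base frame: x ahead of the robot, y to its left, z up, the work surface at z = 0. Lengths are in m, angles in rad, forces in N, time in s.
With the tool pointing down it reaches from about 0.425 to 0.925 m from the base axis. Payload 6.8 kg.
Tool frame: the origin (TCP) lies at the very end of the fingers, on their centre line; the grasp point (between the pads) lies 19 mm behind it (grip_point_offset is the distance from the TCP to the grasp point, in m); z points along the fingers, y is the line along which they close (so a half turn about z gives the same grasp; the last joint's range is limited). The gripper opens to 85 mm and grips with 20 to 120 N. Pads are 22 mm wide; open, the fingers measure 114 mm over their backs; the gripper's body (76 mm by 85 mm) begins 54 mm behind the grasp point. The pads swing forward as they close: fully open they stand 13 mm farther back than shut.
Start: joints at [-1.452, 0.477, 0.022, 1.555, -0.011, 1.109, -0.083], TCP at [0.152, 0.658, 0.231] pointing down, gripper open.
Joint ranges: [-2.96, 2.96], [-0.34, 2.1], [-1.41, 1.46], [0.24, 2.44], [-1.37, 4.51], [0.17, 1.92], [-2.96, 2.96]. Speed limits (rad/s): [2.39, 2.39, 3.14, 3.14, 3.14, 3.14, 3.14].

INTERFACE

Orientations are given as a unit quaternion [w, x, y, z].
In Python, from station import * gives the robot as it stands.
- The arm moves only by the tool carry_out, never from a script. Its argument "rows" is text: rows parted by semicolons, each of 4 numbers parted by spaces: the shift along the world's x, y, z in mm, then the turn about the world's z in degrees. In form: dx dy dz yaw; .... A call has 1 to 10 rows; each row shifts and turns the commanded pose from where the row before left it; what a row does not reach is not made up. A row lasts 1/8 s, in which the tool goes at most 62.5 mm and 10.7 degrees, less where a joint would pass 70% of its speed; a pose out of reach is approached as far as the arm can. A call is refused whole if a number of a shift passes 62.5 or a number of a turn 10.7, either way. A call with a gripper value outside its range is refused whole. "claw" is the finger opening in mm, from 0 to 85.4, set as the call begins (left out, the last holds). The fingers move at their own pace and stop on an object; "force" is the grip in N (left out, the last holds). Time passes only in rows, so rows that do not move let the fingers close. It gives the time, the measured TCP pose, the force, the opening and the grip force at its end, in the units of the state.
- get_obs(): the state, without advancing time (a new reading comes with each control period).
- read_camera(name): name is "scene" or "top"; returns a dict with "img" (400x640x3 uint8, blue, green, red), "fov_y" (degrees; the focal length in pixels is half the picture's height over the tangent of half this angle, whatever the lens; pixels are square), "cx", "cy" (the principal point, pixels), "world_to_cam" (4x4, takes a point from world to camera coordinates). Camera axes: x right, y up, looking along -z (the intrinsics and any distortion apply to the point x, -y, -z); pixel columns grow to the right and rows downward; lengths in m; the calibration is good to about 2 mm. A picture is of the moment at which its call begins. There is no depth.
- hand_in(): hands the job in; it is judged then, once.
Trained networks look in the newest picture that a camera, given by its name, has taken for a name from the list of things; names that differ only in an ending like _2 or _b are one class to them, and where a whole thing is asked for, a point or a joint stands for the part that bears it (a point fixed in the world has none). Each returns a list of dicts, best first, with "confidence" (0 to 1); they miss things now and then, are a little off and sometimes report something else, mostly with a low value. They report only what shows in the picture. A call takes as long as a camera call.
- recognise(camera, thing): "centre" ([column, row] in pixels, amid what is visible of it).
- outline_of(camera, thing): "pixels" (400x640 bool, what is visible of it) and "centre" ([column, row] in pixels, amid what is visible of it).
- place_of(camera, thing): "centre" ([column, row] in pixels: a listed point, or the origin of a listed thing).
The state is a dict: "t": time; "q": joint angles; "joint_vel": joint speeds; "joint_torque": joint torques, N m; "eef_pos": TCP position; "tool_rot": TCP orientation; "contact_force": force on the tool from outside, world axes, zero at the start; "torque": the same for the moment, N m; "gripper_width": opening from 0.0 (shut) to 1.0 (fully open); "grasp_force": force on a finger pad.
Only numpy, scipy, OpenCV 4.12 (cv2) and the standard library are available. Lean on these libraries where they do the work, as an engineer would, in place of code of your own. Each camera call takes 0.05 s, during which the arm holds its last target. There are 200 camera calls.

TASK

Clear the toy train out of the tray's lane and stand it on the middle of its plywood board, slide the snack tray out along its guides until it is wholly clear of the shelf, then pick up the shaker and shake all its rusks out over the tray, shared so that no bay ends with fewer than two. Stand the empty shaker upright on the middle of its cork mat again, put any stray rusk into the tray, and only then slide the loaded tray back under the shelf, fully home against the stop. The tray is slid, never lifted; do not knock against the shelf or hook rail, and the bottle, mug, clock and book stay where they are.

Things in the scene. Friction and masses are not known exactly. Their poses are not given: they have to be found in the camera images.
- dock: fixed tray garage: two aluminium guide strips 16 mm high, 133 mm apart inside, run along its y from -95 to +270 mm; side panels carry a clear shelf and, on its +x side, the hook rail (top at 248 mm). Origin on the table, mid-lane; +y leads in under the shelf. Stop face at y = +258. Tray fully home: tray origin at y = +170 mm; tray origin at y below 0: wholly clear of the shelf
- tray: white plastic tray between the guides, axes parallel to the dock's, 126 (x) by 176 mm (y), walls 30 mm high, 4 mm thick, floor 4 mm; an equally high cross wall at y = 0 makes a front bay (y < 0) and a rear bay (y > 0), each 118 x 82 mm inside. A flat arm from its -y end carries a pull post. Origin at the centre of its underside; 0.4 kg, loose on the table
- tray_grip (a point): grip point on the tray's pull post (16 x 16 mm, top at 54 mm above the table, standing 140 mm from the tray's origin along its -y); the point is on the post's axis, 42 mm up
- bay_front (a point): centre of the front bay's floor (4 mm above the table)
- bay_rear (a point): centre of the rear bay's floor (4 mm above the table)
- shaker: clear scoop-shaped shaker, 116 mm long (x = -62 to 54), 68 wide (60 inside), walls 44 high, open on top and at its -x end, where the floor ends in a ramp 20 long, 5 high. A white strap over its middle (top at 50) bears a square grip 22 x 22, 50 to 100 high. Origin: underside, below the grip; 0.16 kg. Level, it keeps the rusks; tipped 40 degrees or more, -x end down, and shaken, it lets them out
- shaker_grip (a point): grip point on the axis of the shaker's grip, 78 mm above its underside
- shaker_lip (a point): middle of the shaker's spout edge, 62 mm along its -x from the origin, 9 mm above its underside
- shelf_edge (a point): middle of the shelf's front edge, dock y = +95 mm, at the shelf's underside 90 mm above the table; the shelf is 8 mm thick, 170 mm wide and reaches to dock y = +270 mm
- toy_train: wooden toy engine, 66 mm wide over the wheels (x), 130 mm long (y), 80 mm high, cab at its +y end, boiler and chimney at -y; origin under its centre at wheel bottom; 0.24 kg. Starts standing in the tray's lane, in front of the tray
- train_grip (a point): middle of the engine's cab, 42 mm along its +y from the origin, 50 mm up; the cab is 46 mm wide (x) and 40 mm long, flat-sided from 24 to 74 mm, under a roof 56 x 50 mm
- train_board: thin plywood board 100 x 160 x 4 mm (long side along its y), fixed: the train's own place; origin at its centre on the table
- shaker_mat: thin cork mat, 160 x 120 x 2 mm, fixed, on which the shaker starts; origin at its centre on the table
- rusk0: one of five to seven oat rusks (the rest absent), a chunky rounded block 22 x 20 x 18 mm, 11 g, tan; origin at its centre, long side along its x. Starts loose in the shaker
- rusk1: one of five to seven oat rusks (the rest absent), a chunky rounded block 22 x 20 x 18 mm, 11 g, tan; origin at its centre, long side along its x. Starts loose in the shaker
- rusk2: one of five to seven oat rusks (the rest absent), a chunky rounded block 22 x 20 x 18 mm, 11 g, tan; origin at its centre, long side along its x. Starts loose in the shaker
- rusk3: one of five to seven oat rusks (the rest absent), a chunky rounded block 22 x 20 x 18 mm, 11 g, tan; origin at its centre, long side along its x. Starts loose in the shaker
- rusk4: one of five to seven oat rusks (the rest absent), a chunky rounded block 22 x 20 x 18 mm, 11 g, tan; origin at its centre, long side along its x. Starts loose in the shaker
- rusk5: one of five to seven oat rusks (the rest absent), a chunky rounded block 22 x 20 x 18 mm, 11 g, tan; origin at its centre, long side along its x. Starts loose in the shaker
- rusk6: one of five to seven oat rusks (the rest absent), a chunky rounded block 22 x 20 x 18 mm, 11 g, tan; origin at its centre, long side along its x. Starts loose in the shaker
- milk_bottle: closed glass bottle, 58 mm across, 170 mm high; loose bystander, origin under its centre
- cup: white ceramic mug, 68 mm across, 75 mm high; loose bystander, origin under its centre
- alarm_clock: black box clock, 50 x 100 x 70 mm; loose bystander, origin under its centre
- board_book: closed board book, 150 x 130 x 22 mm; loose bystander, origin under its centre

How it is judged:
By the outcome, as a careful person would: the job done as asked, in the order asked, and still so for the second after the job is handed in, with the robot touching nothing.
Of rusk0, rusk1, rusk2, rusk3, rusk4, rusk5, rusk6 only 5 to 7 are there at a start; the rules pass over those that are not, and their reading is None.
At some moment in a run one of shaker, toy_train may be knocked a few centimetres aside while the robot is not near it.
Once in a run the grip may slacken for a moment while it holds something.
It also fails if it takes over 210 s, if anything falls off the work surface, if the arm or the gripper's body presses on something with over 40 N, if the wrist force passes 120 N, or if a joint passes its speed limit or range.

## Working session

There is one attempt and no reset: what is moved stays moved. The work goes in short steps, Python scripts to look and compute and a tool call to move; the robot and the scene stay as the last step left them, time stands still between calls to the robot, and variables do not carry over. Pictures are saved under pics/ and viewed, at most 14 in all, crops included, and the job is handed in when it is done.

Besides the shell and the picture viewer there is one more tool, called after "Emit:" in YAML: its name, and indented under it one key for each argument. carry_out: Moves the arm, as the interface text tells. Its arguments: {"type":"object","properties":{"rows":{"type":"string"},"claw":{"type":"number"},"force":{"type":"number"}},"required":["rows"]}

```bash
mkdir -p pics; ls
cat > h.py <<'E'
from station import *
import numpy as np, cv2
def cam(n):
    return read_camera(n)
def proj(c,p):
    M=np.array(c["world_to_cam"]);q=M[:3,:3]@np.array(p,float)+M[:3,3]
    f=200/np.tan(np.radians(c["fov_y"])/2)
    return np.array([c["cx"]+f*q[0]/-q[2], c["cy"]-f*q[1]/-q[2]])
def ray(c,px):
    M=np.array(c["world_to_cam"]);f=200/np.tan(np.radians(c["fov_y"])/2)
    d=np.array([(px[0]-c["cx"])/f,-(px[1]-c["cy"])/f,-1.]);R=M[:3,:3]
    return -R.T@M[:3,3], R.T@d
def atz(c,px,z):
    o,d=ray(c,px);return o+d*(z-o[2])/d[2]
def tri(c1,p1,c2,p2):
    o1,d1=ray(c1,p1);o2,d2=ray(c2,p2)
    A=np.stack([d1,-d2],1);s=np.linalg.lstsq(A,o2-o1,rcond=None)[0]
    a=o1+d1*s[0];b=o2+d2*s[1];return (a+b)/2,np.linalg.norm(a-b)
E
python3 - <<'E'
from h import *
cs={n:cam(n) for n in("scene","top")}
for n,c in cs.items():
    cv2.imwrite(f"pics/{n}0.png",c["img"]);print(n,{k:v for k,v in c.items() if k not in("img",)})
for t in ["tray_grip","bay_front","bay_rear","shaker","shaker_grip","shaker_lip","shelf_edge","toy_train","train_grip","train_board","shaker_mat","dock","tray"]:
    r={}
    for n in cs:
        l=place_of(n,t)
        r[n]=l[0] if l else None
    print(t,[(np.round(v["centre"],1),round(v["confidence"],2)) if v else None for v in r.values()], *( [np.round(x,4) for x in tri(cs["scene"],r["scene"]["centre"],cs["top"],r["top"]["centre"])] if all(r.values()) else []))
o=get_obs();print(o)
E
```

```text
pics
scene {'fov_y': 55.26891103865223, 'cx': 320.5167860089545, 'cy': 198.0842204873367, 'world_to_cam': array([[-0.04964846,  0.99873418, -0.00806672,  0.076975  ],
       [-0.82166199, -0.03625162,  0.56882106,  0.42191358],
       [ 0.5678086 ,  0.03486921,  0.82242175, -1.53315493],
       [ 0.        ,  0.        ,  0.        ,  1.        ]])}
top {'fov_y': 54.69321391441886, 'cx': 319.36252621897944, 'cy': 205.28126580719268, 'world_to_cam': array([[-0.00988814, -0.99991935,  0.00797041, -0.05010166],
       [ 0.99895142, -0.00952161,  0.04478165, -0.5486602 ],
       [-0.04470214,  0.00840486,  0.998965  , -1.12140515],
       [ 0.        ,  0.        ,  0.        ,  1.        ]])}
tray_grip [(array([360. , 201.6]), 0.64), (array([276.7, 198.5]), 0.7)] [0.5661 0.068  0.0613] 0.007
bay_front [(array([387.6, 208.3]), 0.96), (array([246.3, 207.4]), 0.76)] [ 0.5446  0.1628 -0.0023] 0.0033
bay_rear [None, (array([240. , 205.7]), 0.71)]
shaker [(array([238.8, 191.9]), 0.9), (array([411.8, 214. ]), 0.62)] [ 0.5193 -0.319   0.024 ] 0.009
shaker_grip [(array([232.6, 177.7]), 0.79), (a
[... 898 characters left out ...]
1,  0.022406  ,  1.55542788, -0.01149915,
        1.10933113, -0.08312576]), 'joint_vel': array([-2.37874065e-04,  7.07825795e-05,  3.07223700e-04,  1.66007412e-03,
        1.39832984e-04, -6.77073663e-04,  8.00521346e-04]), 'joint_torque': array([ 6.20342907e-04, -5.96315682e+01,  1.60665281e+00, -2.81548762e+01,
        1.24611938e-02,  1.51666194e-03, -6.27418672e-06]), 'eef_pos': array([0.15176452, 0.65770862, 0.23129112]), 'tool_rot': array([-5.50837354e-06,  1.13172412e-01,  9.93575364e-01, -2.24824752e-05]), 'contact_force': array([-0.19855989,  0.11327906, -0.13193496]), 'torque': array([ 0.03957691, -0.01938748, -0.03534192]), 'grasp_force': 0.0, 'gripper_width': 0.9984414159599159}
```

View pics/scene0.png

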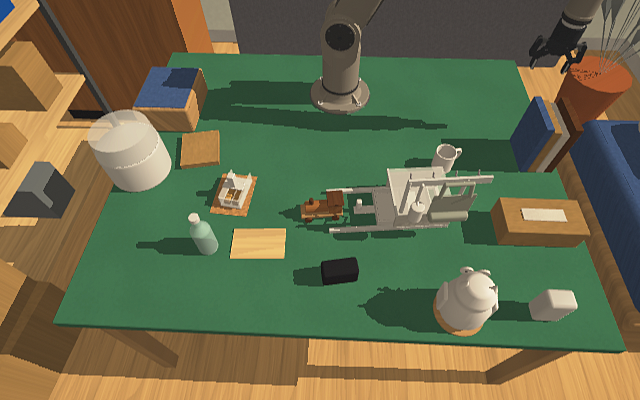

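View pics/top0.png

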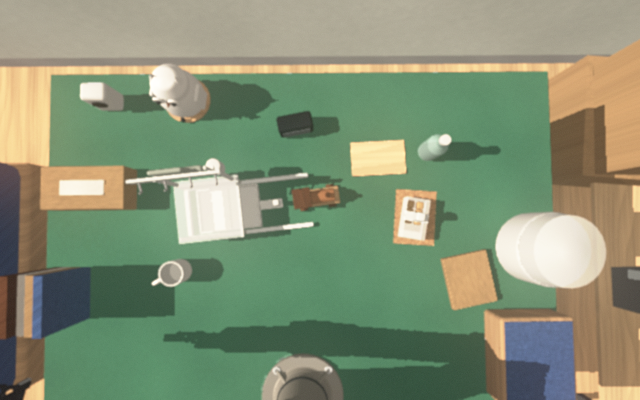

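Run:
```python
from h import *
a=cv2.imread("pics/top0.png")[130:260,160:450];cv2.imwrite("pics/t0c.png",cv2.resize(a,None,fx=2.75,fy=2.75,interpolation=cv2.INTER_CUBIC))
a=cv2.imread("pics/scene0.png")[150:275,200:500];cv2.imwrite("pics/s0c.png",cv2.resize(a,None,fx=2.65,fy=2.65,interpolation=cv2.INTER_CUBIC))
```

```text
(no output)
```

View pics/t0c.png

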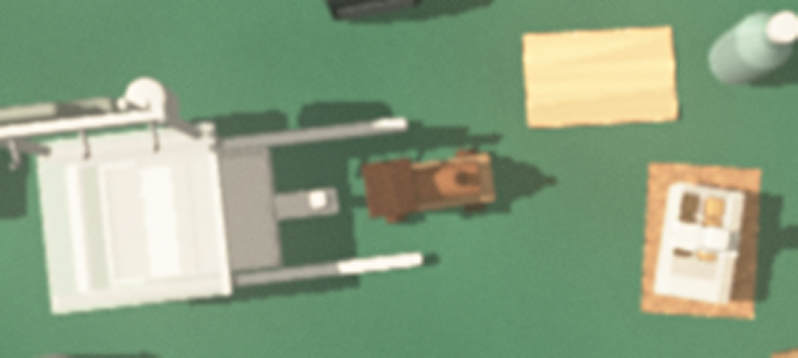

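View pics/s0c.png

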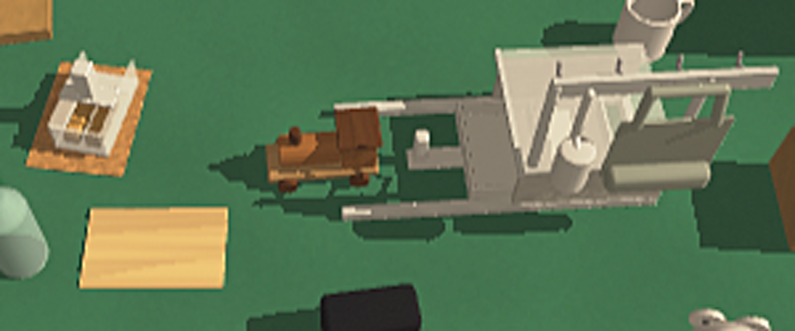

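Run:
```python
from h import *
T=cam("top");S=cam("scene")
t=lambda p,z:atz(T,(np.array(p)+.0)/2.75+[160,130],z)
s=lambda p,z:atz(S,(np.array(p)+.0)/2.65+[200,150],z)
P=lambda n,*a:print(n,*[np.round(x*1000,0) for x in a])
b=[t(p,.004) for p in[(523,35),(671,27),(677,119),(528,128)]];P("board top",*b,np.mean(b,0))
b=[s(p,.004) for p in[(228,208),(91,208),(80,287),(225,289)]];P("board sc",*b,np.mean(b,0))
b=[t(p,.002) for p in[(650,163),(761,170),(754,318),(642,311)]];P("mat top",*b,np.mean(b,0))
b=[s(p,.002) for p in[(152,68),(125,176),(28,165),(62,62)]];P("mat sc",*b,np.mean(b,0))
P("guides top",t((406,124),.016),t((422,260),.016),"" and 0) if 0 else P("guides top",t((406,124),.016),t((422,260),.016))
P("guides sc",s((342,213),.016),s((335,106),.016))
tp=lambda a,b_:tri(T,np.array(a)/2.75+[160,130],S,np.array(b_)/2.65+[200,150])
for n,a,b_ in [("post top",(318,199),(422,133)),("train roof",(389,188),(358,128)),("chimney",(468,180),(294,132)),("shelf front corner -x",(231,294),(496,50)),("guide end +x",(406,124),(343,210)),("guide end -x",(422,260),(335,104))]:
    x,e=tp(a,b_);P(n,x,e)
b=[t(p,.044) for p in[(673,183),(744,187),(734,302),(656,299)]];P("shaker rim top",*b,np.mean(b,0))
P("shelf side -x",t((231,294),.098),t((55,312),.098))
for th in ["milk_bottle","cup","alarm_clock","board_book"]:
    for n,c in (("top",T),("scene",S)):
        l=place_of(n,th); 
        if l:P(th+n,atz(c,l[0]["centre"],0),l[0]["confidence"])
```

```text
board top [ 734. -149.    4.] [ 742. -310.    4.] [ 641. -314.    4.] [ 633. -153.    4.] [ 687. -232.    4.]
board sc [ 637. -151.    4.] [ 644. -310.    4.] [ 744. -305.    4.] [ 739. -144.    4.] [ 691. -228.    4.]
mat top [ 594. -285.    2.] [ 585. -405.    2.] [ 426. -393.    2.] [ 435. -273.    2.] [ 510. -339.    2.]
mat sc [ 434. -270.    2.] [ 597. -278.    2.] [ 587. -397.    2.] [ 430. -387.    2.] [ 512. -333.    2.]
guides top [637. -22.  16.] [492. -38.  16.]
guides sc [644. -19.  16.] [494. -33.  16.]
post top [556.  69.  54.] 2.0
train roof [565.  -5.  73.] 1.0
chimney [572. -81.  71.] 8.0
shelf front corner -x [461. 152.  93.] 4.0
guide end +x [637. -20.  11.] 4.0
guide end -x [492. -35.  17.] 4.0
shaker rim top [ 569. -299.   44.] [ 565. -373.   44.] [ 445. -360.   44.] [ 449. -279.   44.] [ 507. -328.   44.]
shelf side -x [461. 149.  98.] [445. 321.  98.]
milk_bottletop [ 699. -377.    0.] 780.0
milk_bottlescene [ 710. -374.    0.] 560.0
cuptop [365. 361.   0.] 600.0
cupscene [353. 354.   0.] 980.0
alarm_clocktop [779.  15.   0.] 760.0
alarm_clockscene [783.  14.   0.] 790.0
board_booktop [ 333. -491.    0.] 620.0
board_bookscene [ 333. -490.    0.] 840.0
```

Emit:
carry_out:
  rows: "0 0 50 0; 0 -10 50 0; 32 -50 0 -8; 32 -50 0 -9; 32 -50 0 -9; 32 -50 0 -9; 32 -50 0 -9; 32 -50 0 -9; 32 -50 0 -9; 32 -50 0 -9"
  claw: 85
  force: 40

```text
t: 3.15
eef_pos: [0.4086, 0.2459, 0.3317]
tool_rot: [-0.0, 0.671, 0.741, 0.001]
contact_force: [0.4, 1.0, -0.2]
gripper_width: 0.992
grasp_force: 0.0
```

Emit:
carry_out:
  rows: "40 -62 0 0; 40 -62 0 0; 40 -62 0 0; 39 -62 0 0; 2 -4 -60 0; 0 0 -60 0; 0 0 0 0"

```text
t: 4.03
eef_pos: [0.5416, 0.0329, 0.208]
tool_rot: [-0.002, 0.669, 0.743, -0.004]
contact_force: [0.6, -0.5, -0.2]
gripper_width: 0.995
grasp_force: 0.0
```

Run:
```python
from h import *
o=get_obs();p=o["eef_pos"];print(p,o["q"])
T=cam("top");S=cam("scene")
for n,c in (("top",T),("scene",S)):
    for t in("train_grip","toy_train"):
        l=place_of(n,t)
        if l: print(n,t,np.round(atz(c,l[0]["centre"],.05 if t=="train_grip" else 0),3),l[0]["confidence"])
a=np.hstack([cv2.resize(T["img"][150:250,250:380],None,fx=3,fy=3),cv2.resize(S["img"][130:230,270:400],None,fx=3,fy=3)])
cv2.imwrite("pics/a1.png",a)
```

```text
[0.54157439 0.03290672 0.20796539] [-0.67819096  0.32851266  0.62395402  1.92414567 -0.22868114  0.96863958
  0.15697943]
top train_grip [ 0.569 -0.002  0.05 ] 0.66
top toy_train [ 0.543 -0.352  0.   ] 0.74
scene train_grip [ 0.564 -0.011  0.05 ] 0.64
scene toy_train [ 0.573 -0.044  0.   ] 0.9
```

View pics/a1.png

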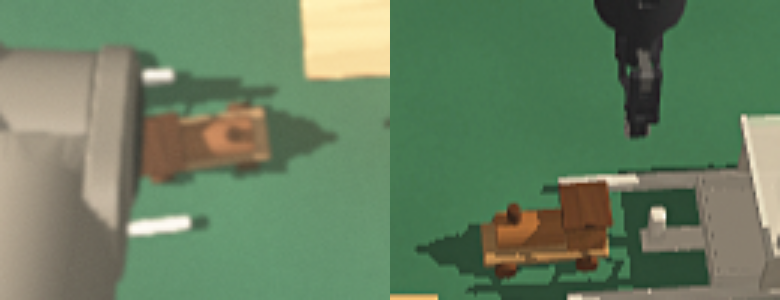

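Emit:
carry_out:
  rows: "13 -20 0 0; 13 -19 0 0; 0 0 0 0"

```text
t: 4.7
eef_pos: [0.572, -0.0072, 0.2129]
tool_rot: [0.001, 0.67, 0.742, 0.001]
contact_force: [-0.5, -0.0, 0.3]
gripper_width: 1.001
grasp_force: 0.0
```

Emit:
carry_out:
  rows: "0 0 -40 0; 0 0 -40 0; 0 0 -25 0; 0 0 0 0"

```text
t: 5.2
eef_pos: [0.5694, -0.0045, 0.1054]
tool_rot: [-0.001, 0.669, 0.744, -0.001]
contact_force: [0.4, -0.7, -0.2]
gripper_width: 0.995
grasp_force: 0.0
```

Emit:
carry_out:
  rows: "0 0 -25 0; 0 0 -25 0; 0 0 -22 0; 0 0 0 0"

```text
t: 5.7
eef_pos: [0.5707, -0.005, 0.0348]
tool_rot: [-0.0, 0.669, 0.743, 0.0]
contact_force: [0.3, 0.2, 0.5]
gripper_width: 0.997
grasp_force: 0.0
```

Emit:
carry_out:
  rows: "0 0 0 0; 0 0 0 0; 0 0 0 0; 0 0 0 0; 0 0 0 0; 0 0 0 0"
  claw: 20
  force: 50

```text
t: 6.45
eef_pos: [0.5714, -0.0055, 0.0357]
tool_rot: [0.0, 0.669, 0.743, 0.001]
contact_force: [-1.7, 0.8, 7.4]
gripper_width: 0.535
grasp_force: 49.8
```

Emit:
carry_out:
  rows: "0 0 25 0; 0 0 35 0; 12 -20 30 -3; 20 -30 0 0; 20 -35 0 0; 20 -35 0 0; 20 -30 0 0; 15 -22 0 0; 9 -10 0 0; 0 0 0 0"

```text
t: 7.7
eef_pos: [0.6867, -0.1879, 0.1242]
tool_rot: [-0.0, 0.689, 0.725, -0.0]
contact_force: [0.2, 0.2, -2.2]
gripper_width: 0.535
grasp_force: 52.1
```

Run:
```python
from h import *
o=get_obs();print(o["eef_pos"],o["tool_rot"],o["gripper_width"])
T=cam("top");S=cam("scene")
for n,c in (("top",T),("scene",S)):
    for t,z in(("train_grip",.135),("toy_train",.09),("train_board",0),("shaker_grip",.08)):
        l=place_of(n,t)
        if l: print(n,t,np.round(atz(c,l[0]["centre"],z),3),l[0]["confidence"])
a=np.hstack([cv2.resize(T["img"][110:250,310:440],None,fx=3,fy=3),cv2.resize(S["img"][150:290,210:340],None,fx=3,fy=3)])
cv2.imwrite("pics/a2.png",a)
```

```text
[ 0.68671092 -0.187893    0.12415992] [-9.55396816e-05  6.88516044e-01  7.25221097e-01 -8.97501058e-05] 0.5348743714673798
top shaker_grip [ 0.507 -0.334  0.08 ] 0.97
scene train_grip [ 0.677 -0.185  0.135] 0.84
scene toy_train [ 0.695 -0.226  0.09 ] 0.65
scene train_board [ 0.686 -0.235  0.   ] 0.67
scene shaker_grip [ 0.499 -0.322  0.08 ] 0.95
```

View pics/a2.png

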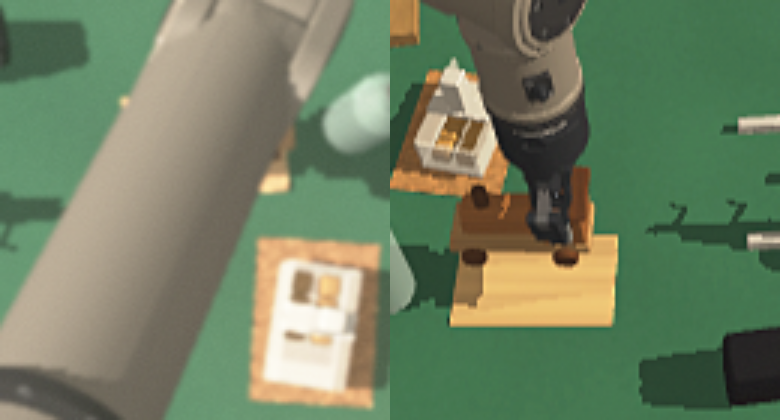

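Emit:
carry_out:
  rows: "0 0 -30 0; 0 0 -30 0; 0 0 -14 0; 0 0 -5 0; 0 0 -3 0; 0 0 -3 0; 0 0 0 0"

```text
t: 9.07
eef_pos: [0.6872, -0.1879, 0.0399]
tool_rot: [0.0, 0.688, 0.725, 0.0]
contact_force: [-0.2, -0.1, -1.8]
gripper_width: 0.533
grasp_force: 52.2
```

Emit:
carry_out:
  rows: "0 0 -1 0; 0 0 -1 0; 0 0 0 0"

```text
t: 9.45
eef_pos: [0.6872, -0.1878, 0.0397]
tool_rot: [0.0, 0.688, 0.725, 0.001]
contact_force: [-4.3, 3.0, 11.9]
gripper_width: 0.532
grasp_force: 54.0
```

Seated. Release and rise, then go to the tray post (roughly (557, 70)).

Emit:
carry_out:
  rows: "0 0 1 0; 0 0 0 0; 0 0 0 0; 0 0 0 0"
  claw: 85

```text
t: 9.95
eef_pos: [0.6867, -0.1877, 0.0381]
tool_rot: [-0.0, 0.688, 0.725, -0.0]
contact_force: [-0.0, -0.5, 0.2]
gripper_width: 0.992
grasp_force: 0.0
```

Emit:
carry_out:
  rows: "0 0 25 0; 0 0 40 0; 0 0 40 0; -10 20 40 0; -25 45 20 0; -25 45 0 0; -25 45 0 0; -20 45 0 0; -15 30 0 0; 0 0 0 0"

```text
t: 11.2
eef_pos: [0.5657, 0.0456, 0.2031]
tool_rot: [-0.001, 0.686, 0.727, 0.0]
contact_force: [0.6, -1.1, 0.2]
gripper_width: 0.991
grasp_force: 0.0
```

Run:
```python
from h import *
o=get_obs();print(o["eef_pos"],o["tool_rot"],o["gripper_width"])
T=cam("top");S=cam("scene")
for n,c in (("top",T),("scene",S)):
    for t,z in(("train_grip",.054),("toy_train",.004),("train_board",0),("tray_grip",.042),("shaker_grip",.08)):
        l=place_of(n,t)
        if l: print(n,t,np.round(atz(c,l[0]["centre"],z),3),l[0]["confidence"])
a=np.hstack([cv2.resize(T["img"][110:250,310:440],None,fx=3,fy=3),cv2.resize(S["img"][130:270,220:350],None,fx=3,fy=3)])
cv2.imwrite("pics/a3.png",a)
```

```text
[0.56567361 0.04559742 0.20310514] [-8.67781088e-04  6.86451836e-01  7.27174714e-01  2.42413048e-04] 0.9906587180633575
top train_grip [ 0.695 -0.181  0.054] 0.98
top toy_train [ 0.688 -0.227  0.004] 0.97
top train_board [ 0.692 -0.231  0.   ] 0.96
top tray_grip [ 0.516 -0.327  0.042] 0.59
top shaker_grip [ 0.514 -0.322  0.08 ] 0.66
scene train_grip [ 0.687 -0.185  0.054] 0.72
scene toy_train [ 0.698 -0.226  0.004] 0.75
scene train_board [ 0.689 -0.223  0.   ] 0.83
scene tray_grip [0.552 0.066 0.042] 0.85
scene shaker_grip [ 0.501 -0.338  0.08 ] 0.93
```

View pics/a3.png

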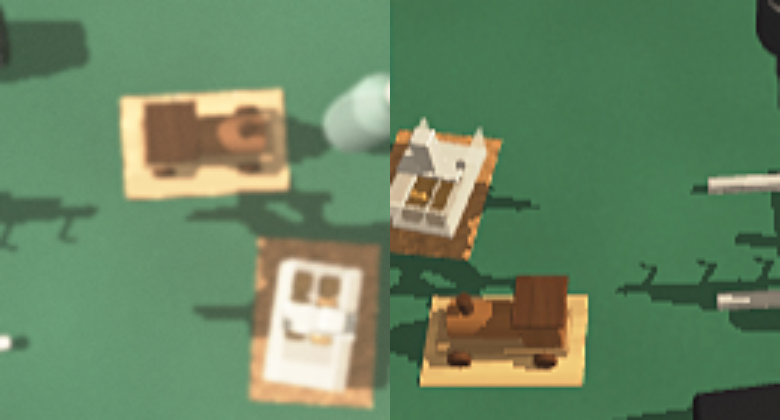

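Emit:
carry_out:
  rows: "-5 12 0 3; -4 11 -30 0; 0 0 -40 0; 0 0 -40 0; 0 0 -30 0; 0 0 0 0"

```text
t: 12.55
eef_pos: [0.5557, 0.066, 0.0615]
tool_rot: [-0.001, 0.668, 0.744, -0.002]
contact_force: [0.0, -0.2, -1.0]
gripper_width: 0.995
grasp_force: 0.0
```

Emit:
carry_out:
  rows: "0 0 -20 0; 0 0 -15 0; 0 0 0 0; 0 0 0 0; 0 0 0 0; 0 0 0 0; 0 0 0 0"
  claw: 0
  force: 50

```text
t: 13.42
eef_pos: [0.5578, 0.0652, 0.0286]
tool_rot: [0.0, 0.669, 0.743, 0.0]
contact_force: [-1.2, -0.9, 2.3]
gripper_width: 0.175
grasp_force: 49.2
```

Emit:
carry_out:
  rows: "1 -8 0 0; 2 -17 0 0; 2 -20 0 0; 2 -20 0 0; 2 -20 0 0; 2 -20 0 0; 2 -20 0 0; 2 -20 0 0; 2 -17 0 0; 0 0 0 0"

```text
t: 14.68
eef_pos: [0.5746, -0.1011, 0.0286]
tool_rot: [0.002, 0.671, 0.742, -0.001]
contact_force: [-0.1, -4.3, 3.9]
gripper_width: 0.173
grasp_force: 49.5
```

Run:
```python
from h import *
o=get_obs();print(o["eef_pos"],o["tool_rot"],o["gripper_width"])
T=cam("top");S=cam("scene")
for n,c in (("top",T),("scene",S)):
    for t,z in(("tray",0),("shelf_edge",.09),("bay_front",.004),("bay_rear",.004),("tray_grip",.042)):
        l=place_of(n,t)
        if l: print(n,t,np.round(atz(c,l[0]["centre"],z),3),l[0]["confidence"])
```

```text
[ 0.57464458 -0.10111813  0.02857786] [ 0.00152978  0.67057962  0.74183547 -0.00088298] 0.1732336892912375
top tray [0.565 0.049 0.   ] 0.86
top shelf_edge [0.547 0.158 0.09 ] 0.85
top bay_front [ 0.554 -0.005  0.004] 0.75
top bay_rear [0.56  0.08  0.004] 0.93
scene tray [0.56 0.04 0.  ] 0.65
scene shelf_edge [0.54  0.161 0.09 ] 0.7
scene bay_front [0.554 0.006 0.004] 0.87
scene bay_rear [0.544 0.088 0.004] 0.6
scene tray_grip [ 0.577 -0.093  0.042] 0.73
```

Emit:
carry_out:
  rows: "1 -12 0 0; 2 -13 0 0; 0 0 0 0; 0 0 0 0"

```text
t: 15.78
eef_pos: [0.5783, -0.1202, 0.0286]
tool_rot: [-0.0, 0.669, 0.744, 0.001]
contact_force: [0.1, 0.0, 6.8]
gripper_width: 0.178
grasp_force: 49.9
```

Emit:
carry_out:
  rows: "0 0 0 0; 0 0 0 0; 0 0 0 0; 0 0 20 0; 0 0 40 0; 0 0 40 0; -5 -30 40 0; -10 -40 20 0; -10 -40 0 0; 0 0 0 0"
  claw: 85

```text
t: 17.02
eef_pos: [0.5511, -0.2363, 0.1904]
tool_rot: [0.001, 0.672, 0.741, -0.0]
contact_force: [-0.0, 0.6, 0.2]
gripper_width: 0.996
grasp_force: 0.0
```

Run:
```python
from h import *
o=get_obs();print(o["eef_pos"],o["tool_rot"],o["gripper_width"])
T=cam("top");S=cam("scene")
for n,c in (("top",T),("scene",S)):
    for t,z in(("tray",0),("tray_grip",.042),("bay_front",.004),("bay_rear",.004),("shaker_grip",.08),("shaker_lip",.011),("shaker",.002),("shaker_mat",0)):
        l=place_of(n,t)
        if l: print(n,t,np.round(atz(c,l[0]["centre"],z),3),l[0]["confidence"])
a=np.hstack([cv2.resize(T["img"][150:265,200:440],None,fx=3.3,fy=3.3)])
cv2.imwrite("pics/a4.png",a)
```

```text
[ 0.5510653  -0.23634976  0.19042051] [ 1.38107809e-03  6.71678796e-01  7.40841159e-01 -2.54848310e-04] 0.9959215769385275
top tray [0.562 0.025 0.   ] 0.75
top tray_grip [ 0.587 -0.124  0.042] 0.93
top bay_front [ 0.569 -0.023  0.004] 0.84
top shaker_grip [ 0.686 -0.227  0.08 ] 0.19
top shaker [0.565 0.068 0.002] 0.54
scene tray [0.56  0.016 0.   ] 0.57
scene tray_grip [ 0.573 -0.111  0.042] 0.79
scene bay_front [ 0.563 -0.018  0.004] 0.63
scene bay_rear [0.56  0.063 0.004] 0.92
scene shaker_grip [ 0.505 -0.332  0.08 ] 0.76
scene shaker [ 0.515 -0.324  0.002] 0.95
scene shaker_mat [ 0.517 -0.322  0.   ] 0.77
```

View pics/a4.png

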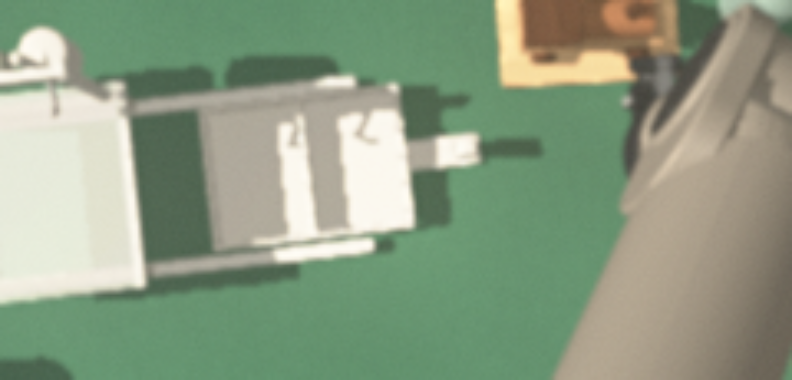

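Emit:
carry_out:
  rows: "-6 -12 0 9.8; -6 -12 0 9.8; -6 -12 0 9.8; -6 -12 0 9.8; -6 -12 0 9.8; -6 -12 0 9.8; -6 -12 0 9.8; -1 -9 0 9.8; 0 0 0 0"

```text
t: 19.05
eef_pos: [0.5093, -0.3257, 0.1884]
tool_rot: [0.0, 0.05, 0.999, -0.0]
contact_force: [-0.7, -0.9, -1.0]
gripper_width: 0.995
grasp_force: 0.0
```

Run:
```python
from h import *
o=get_obs();print(o["eef_pos"],o["tool_rot"],o["q"])
S=cam("scene");T=cam("top")
for n,c in (("top",T),("scene",S)):
    for t,z in(("shaker_grip",.08),("shaker_lip",.011),("shaker",.002)):
        l=place_of(n,t)
        if l: print(n,t,np.round(atz(c,l[0]["centre"],z),3),l[0]["confidence"])
a=np.hstack([cv2.resize(S["img"][100:230,190:290],None,fx=4,fy=4),cv2.resize(T["img"][150:280,380:480],None,fx=4,fy=4)])
cv2.imwrite("pics/a5.png",a)
```

```text
[ 0.50925044 -0.32573523  0.18839723] [ 9.81145056e-05  5.04600275e-02  9.98726072e-01 -9.05943421e-05] [ 0.24731273  0.41300313  0.28604974  1.78937177 -0.13874078  0.95854336
  2.06033683]
top shaker_grip [ 0.522 -0.305  0.08 ] 0.61
top shaker_lip [ 0.513 -0.321  0.011] 0.75
top shaker [ 0.521 -0.325  0.002] 0.81
scene shaker_grip [ 0.509 -0.325  0.08 ] 0.96
scene shaker_lip [ 0.44  -0.321  0.011] 0.68
scene shaker [ 0.502 -0.322  0.002] 0.59
```

View pics/a5.png

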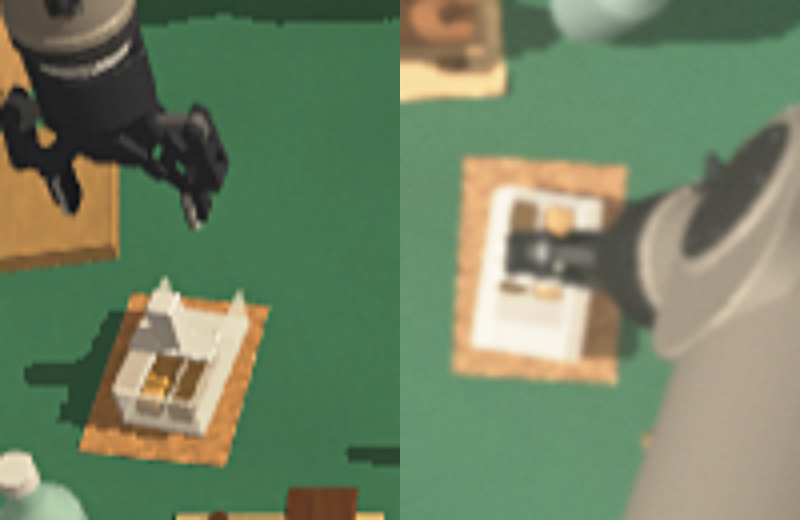

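Run:
```python
from h import *
S=cam("scene");T=cam("top")
for px,z in (((231,170),.102),((231.5,177),.08),((231,186),.05)): print(np.round(atz(S,px,z),3))
for p in [(.509,-.329,.102),(.509,-.329,.052),(.447,-.322,.011)]: print(proj(S,p),proj(T,p))
# shaker rim corners in scene crop /4
for q in[(115,390),(200,435),(247,320)]: print(np.round(atz(S,np.array(q)/4+[190,100],.046 if q[0]!=200 else .002),3))
```

```text
[ 0.493 -0.329  0.102]
[ 0.503 -0.33   0.08 ]
[ 0.516 -0.335  0.05 ]
[229.98044957 174.07806685] [420.99940427 217.30575526]
[233.17708609 183.84994258] [416.22241113 217.54804092]
[240.9579018 176.4548769] [410.67207411 238.92263946]
[ 0.559 -0.366  0.046]
[ 0.57  -0.306  0.002]
[ 0.487 -0.274  0.046]
```

Emit:
carry_out:
  rows: "0 -2 -30 0; 0 0 -30 0; 0 0 -30 0; 0 0 -20 0; 0 0 -15 0; 0 0 0 0"

```text
t: 20.3
eef_pos: [0.5093, -0.3265, 0.0625]
tool_rot: [-0.001, 0.049, 0.999, 0.0]
contact_force: [-0.1, 0.0, 0.4]
gripper_width: 0.993
grasp_force: 0.0
```

Emit:
carry_out:
  rows: "0 0 0 0; 0 0 0 0; 0 0 0 0; 0 0 0 0; 0 0 0 0; 0 0 0 0; 0 0 0 0"
  claw: 5
  force: 40

```text
t: 21.18
eef_pos: [0.51, -0.327, 0.0639]
tool_rot: [0.0, 0.049, 0.999, -0.0]
contact_force: [-0.8, -1.0, 4.6]
gripper_width: 0.254
grasp_force: 40.1
```

Emit:
carry_out:
  rows: "0 0 20 0; 0 0 40 0; 0 0 30 0; 0 0 0 0"

```text
t: 21.68
eef_pos: [0.5111, -0.3276, 0.1563]
tool_rot: [0.002, 0.049, 0.999, -0.001]
contact_force: [0.7, 0.0, -3.1]
gripper_width: 0.255
grasp_force: 39.6
```

Emit:
carry_out:
  rows: "-1 20 0 -8; -1 20 0 -8; -1 20 0 -8; -1 20 0 -8; -1 20 0 -8; -1 20 0 -8; -1 20 0 -8; -1 20 0 -8; 0 20 0 -8; 0 16 0 -6.3"

```text
t: 22.92
eef_pos: [0.5006, -0.1295, 0.1522]
tool_rot: [-0.001, 0.67, 0.743, -0.001]
contact_force: [-0.5, -0.5, -2.3]
gripper_width: 0.252
grasp_force: 39.6
```

Emit:
carry_out:
  rows: "0 0 -30 0; 0 0 -30 0; 0 0 -18 0; 0 0 -6 0; 0 0 0 0"

```text
t: 23.55
eef_pos: [0.5025, -0.1339, 0.0705]
tool_rot: [0.002, 0.67, 0.743, -0.0]
contact_force: [-3.4, -5.7, 12.6]
gripper_width: 0.252
grasp_force: 39.3
```

Emit:
carry_out:
  rows: "-1 10 0 0; -1 8 0 0; 0 4 0 0; 0 3 0 0; 0 0 0 0"

```text
t: 24.18
eef_pos: [0.5009, -0.1094, 0.0707]
tool_rot: [0.003, 0.67, 0.743, -0.0]
contact_force: [-1.7, -8.3, 11.5]
gripper_width: 0.251
grasp_force: 39.3
```

Run:
```python
from h import *
o=get_obs();print(o["eef_pos"],o["contact_force"],o["torque"])
S=cam("scene");T=cam("top")
a=np.hstack([cv2.resize(S["img"][120:240,250:380],None,fx=4,fy=4),cv2.resize(T["img"][170:290,290:360],None,fx=4,fy=4)])
cv2.imwrite("pics/a6.png",a)
```

```text
[ 0.50088232 -0.1093578   0.07068239] [-1.69503096 -8.31796374 11.54416277] [-1.47731115e+00  2.28254175e-01  5.62167466e-04]
```

View pics/a6.png

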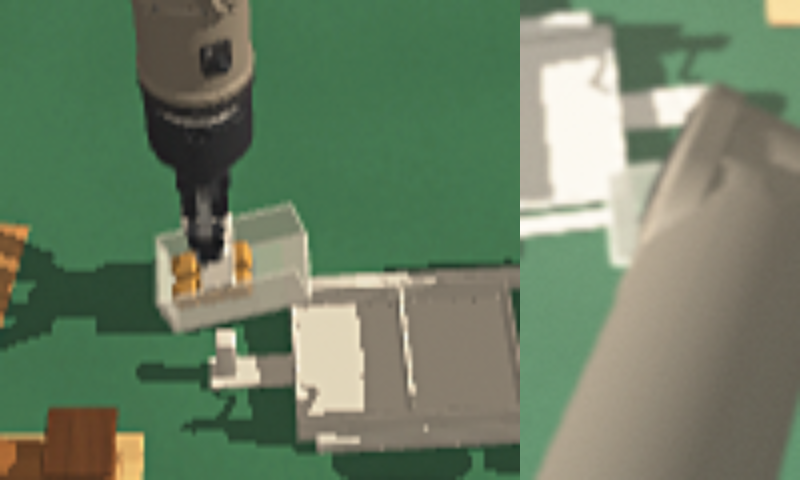

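Emit:
carry_out:
  rows: "2 -15 0 0; 0 0 0 0; 0 0 -3 0; 0 0 -3 0; 0 0 -2 0; 0 0 0 0"
  force: 20

```text
t: 25.02
eef_pos: [0.5035, -0.1206, 0.0642]
tool_rot: [0.001, 0.669, 0.744, 0.002]
contact_force: [-6.6, 2.9, 34.5]
gripper_width: 0.248
grasp_force: 44.8
```

Emit:
carry_out:
  rows: "0 0 1 0; 0 0 1 0; 0 0 0 0; 0 0 0 0"
  claw: 5
  force: 20

```text
t: 25.52
eef_pos: [0.5033, -0.1206, 0.0644]
tool_rot: [0.001, 0.669, 0.744, 0.001]
contact_force: [-0.4, 2.3, 11.3]
gripper_width: 0.256
grasp_force: 41.6
```

Run:
```python
from h import *
o=get_obs();print(o["eef_pos"],o["contact_force"],o["torque"],o["grasp_force"])
S=cam("scene");T=cam("top")
a=cv2.resize(S["img"][120:240,250:380],None,fx=5,fy=5)
cv2.imwrite("pics/a7.png",a)
```

```text
[ 0.50331585 -0.12062483  0.06438172] [-0.40331881  2.26791844 11.32847541] [ 0.36859478 -0.05557092 -0.03453564] 41.58455729484558
```

View pics/a7.png

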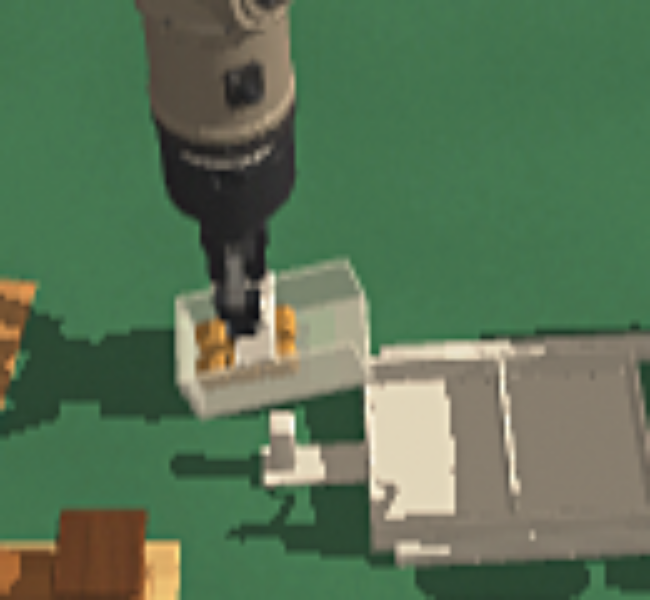

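Emit:
carry_out:
  rows: "0 0 0 0; 0 0 0 0; 0 0 0 0; 0 0 0 0; 0 0 0 0"
  claw: 60

```text
t: 26.25
eef_pos: [0.5016, -0.1207, 0.0632]
tool_rot: [-0.0, 0.668, 0.744, -0.0]
contact_force: [0.6, -0.2, 0.4]
gripper_width: 0.7
grasp_force: 0.0
```

Run:
```python
from h import *
o=get_obs();print(o["eef_pos"],o["gripper_width"])
S=cam("scene");T=cam("top")
for n,c in (("top",T),("scene",S)):
    for t,z in(("shaker_grip",.078),("shaker_lip",.009),("shaker",0.)):
        l=place_of(n,t)
        if l: print(n,t,np.round(atz(c,l[0]["centre"],z),3),l[0]["confidence"])
a=cv2.resize(S["img"][130:230,260:360],None,fx=6,fy=6,interpolation=cv2.INTER_CUBIC)
for p in [o["eef_pos"],o["eef_pos"]+[0,0,.019]]:
    q=(proj(S,p)-[260,130])*6;cv2.drawMarker(a,tuple(int(v) for v in q),(0,0,255),0,20,2)
cv2.imwrite("pics/a8.png",a)
```

```text
[ 0.50160268 -0.1207346   0.06320281] 0.7001585250221745
top shaker_lip [ 0.5   -0.054  0.009] 0.84
top shaker [ 0.51  -0.106  0.   ] 0.74
scene shaker_grip [ 0.494 -0.12   0.078] 0.8
scene shaker_lip [ 0.471 -0.05   0.009] 0.97
scene shaker [ 0.495 -0.093  0.   ] 0.77
```

View pics/a8.png

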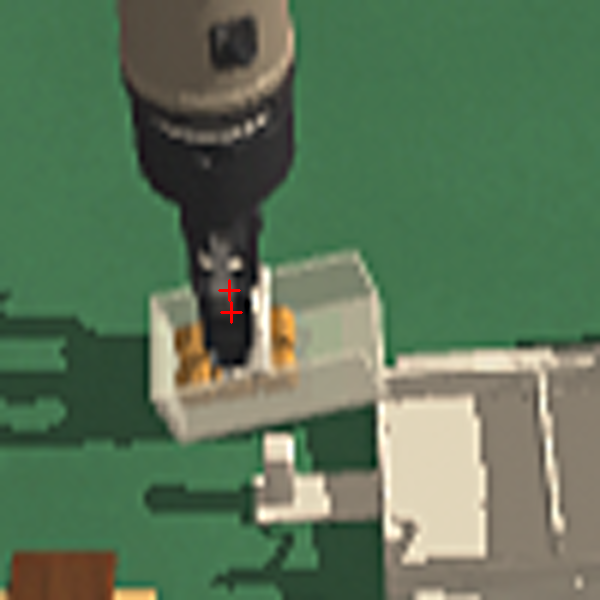

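Emit:
carry_out:
  rows: "0 8 0 0; 0 0 0 0; 0 0 0 0; 0 0 0 0; 0 0 0 0; 0 0 0 0; 0 0 0 0"
  claw: 5
  force: 40

```text
t: 27.52
eef_pos: [0.5035, -0.1132, 0.0649]
tool_rot: [0.002, 0.669, 0.744, 0.001]
contact_force: [-1.4, -1.0, 13.4]
gripper_width: 0.249
grasp_force: 49.2
```

Emit:
carry_out:
  rows: "0 0 15 0; 0 0 15 0; 2 -20 10 0; 2 -20 0 0; 2 -20 0 0; 0 -10 0 0; 0 0 0 0"

```text
t: 28.4
eef_pos: [0.5074, -0.1839, 0.1034]
tool_rot: [0.0, 0.669, 0.743, -0.0]
contact_force: [0.4, 0.4, -2.7]
gripper_width: 0.251
grasp_force: 47.9
```

Emit:
carry_out:
  rows: "0 0 -15 0; 0 0 -10 0; 0 0 -4 0; 0 0 -3 0; 0 0 0 0"

```text
t: 29.02
eef_pos: [0.5077, -0.1827, 0.0712]
tool_rot: [-0.0, 0.668, 0.744, -0.0]
contact_force: [0.2, -0.6, -2.4]
gripper_width: 0.246
grasp_force: 47.9
```

Emit:
carry_out:
  rows: "0 0 -3 0; 0 0 -3 0; 0 0 -2 0; 0 0 0 0"

```text
t: 29.52
eef_pos: [0.5084, -0.1824, 0.0646]
tool_rot: [0.0, 0.668, 0.744, 0.001]
contact_force: [-3.1, 3.0, 13.4]
gripper_width: 0.247
grasp_force: 49.7
```

Open so it settles flat on the table, and check where its grip is.

Emit:
carry_out:
  rows: "0 0 0 0; 0 0 0 0; 0 0 0 0; 0 0 0 0; 0 0 0 0"
  claw: 50

```text
t: 30.15
eef_pos: [0.5077, -0.1828, 0.0632]
tool_rot: [-0.0, 0.668, 0.744, -0.0]
contact_force: [0.7, 0.8, -0.1]
gripper_width: 0.584
grasp_force: 0.0
```

Run:
```python
from h import *
o=get_obs();print(o["eef_pos"],o["gripper_width"])
S=cam("scene");T=cam("top")
for n,c in (("top",T),("scene",S)):
    for t,z in(("shaker_grip",.078),("shaker_lip",.009),("shaker",0.),("tray",0.),("bay_front",.004),("bay_rear",.004),("tray_grip",.042)):
        l=place_of(n,t)
        if l: print(n,t,np.round(atz(c,l[0]["centre"],z),3),l[0]["confidence"])
a=cv2.resize(S["img"][130:230,250:380],None,fx=6,fy=6,interpolation=cv2.INTER_CUBIC)
for p in [o["eef_pos"],o["eef_pos"]+[0,0,.019]]:
    q=(proj(S,p)-[250,130])*6;cv2.drawMarker(a,tuple(int(v) for v in q),(0,0,255),0,20,2)
cv2.imwrite("pics/a9.png",a)
```

```text
[ 0.50766454 -0.1827636   0.06324009] 0.5837622035486644
top shaker_grip [ 0.505 -0.177  0.078] 0.69
top shaker_lip [ 0.502 -0.109  0.009] 0.67
top shaker [ 0.519 -0.175  0.   ] 0.88
top tray [0.567 0.053 0.   ] 0.7
top bay_front [ 0.563 -0.003  0.004] 0.66
top bay_rear [0.56  0.087 0.004] 0.79
top tray_grip [ 0.57  -0.09   0.042] 0.58
scene shaker_grip [ 0.495 -0.176  0.078] 0.7
scene shaker_lip [ 0.483 -0.116  0.009] 0.63
scene shaker [ 0.5   -0.166  0.   ] 0.9
scene tray [0.569 0.047 0.   ] 0.56
scene bay_front [0.567 0.003 0.004] 0.76
scene bay_rear [0.557 0.084 0.004] 0.59
scene tray_grip [ 0.561 -0.096  0.042] 0.63
```

View pics/a9.png

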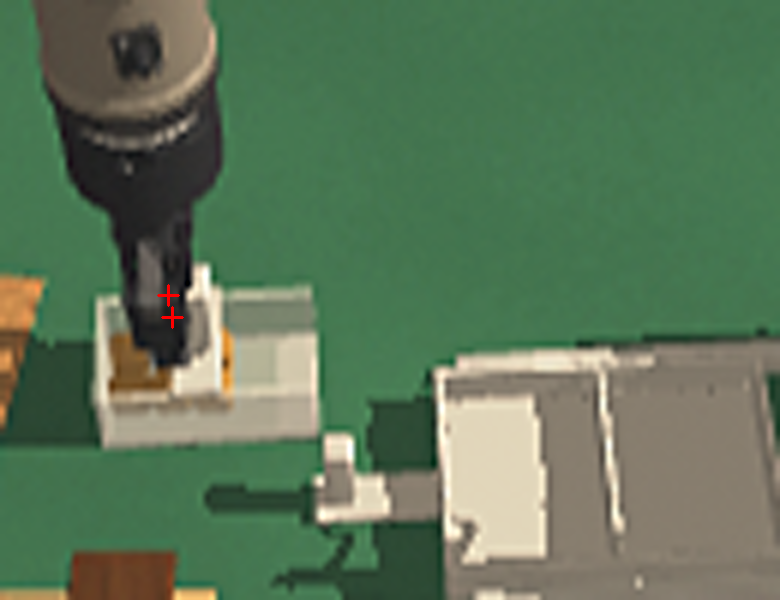

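Emit:
carry_out:
  rows: "-1 9 -2 0; 0 0 0 0; 0 0 0 0; 0 0 0 0; 0 0 0 0; 0 0 0 0; 0 0 0 0"
  claw: 5
  force: 40

```text
t: 31.82
eef_pos: [0.5067, -0.1738, 0.0613]
tool_rot: [0.0, 0.668, 0.744, 0.0]
contact_force: [-0.2, -0.2, -2.2]
gripper_width: 0.251
grasp_force: 44.0
```

Emit:
carry_out:
  rows: "0 0 15 0; 0 0 30 0; 0 0 30 0; 0 0 30 0; 0 5 0 0; 0 0 0 0"

```text
t: 32.58
eef_pos: [0.5063, -0.1678, 0.166]
tool_rot: [-0.0, 0.668, 0.744, 0.0]
contact_force: [0.7, -0.2, -2.7]
gripper_width: 0.249
grasp_force: 44.0
```

Run:
```python
from h import *
th=np.radians(6.1);ex=np.array([np.cos(th),np.sin(th)]);ey=np.array([-np.sin(th),np.cos(th)])
for n in("top","scene"):
    c=cam(n);l=outline_of(n,"tray")
    if not l: print(n,None);continue
    m=l[0]["pixels"];r,q=np.nonzero(m)
    w=np.array([atz(c,(a,b),.03)[:2] for a,b in zip(q,r)])-[.560,.046]
    u=w@ex*1000;v=w@ey*1000
    print(n,l[0]["confidence"],len(u))
    for lo in range(-100,100,25):
        k=(v>=lo)&(v<lo+25)
        if k.sum()>5: print(lo,np.round([u[k].min(),u[k].max()]))
    for lo in range(-50,51,25):
        k=(u>=lo)&(u<lo+12)
        if k.sum()>5: print("u",lo,np.round([v[k].min(),v[k].max()]))
```

```text
top 0.61 2758
-100 [-58.  62.]
-75 [-61.  64.]
-50 [-62.  62.]
-25 [-61.  62.]
0 [-62.  63.]
25 [-60.  63.]
50 [-61.  62.]
75 [-60.  62.]
u -50 [-85.  87.]
u -25 [-146.   87.]
u 0 [-151.   85.]
u 25 [-87.  85.]
u 50 [-84.  85.]
scene 0.93 2339
-100 [-57.  80.]
-75 [-60.  75.]
-50 [-62.  79.]
-25 [-61.  77.]
0 [-59.  76.]
25 [-58.  77.]
50 [-59.  75.]
75 [-58.  76.]
u -50 [-91.  88.]
u -25 [-146.   88.]
u 0 [-153.   87.]
u 25 [-150.   86.]
u 50 [-88.  86.]
```

Emit:
carry_out:
  rows: "7 17 0 9; 7 17 0 9; 7 17 0 9; 7 17 0 9; 7 17 0 9; 7 17 0 9; 7 17 0 9; 7 17 0 9; 7 18 0 9; 7 18 0 9"
  force: 30

```text
t: 34.02
eef_pos: [0.5765, 0.0035, 0.1654]
tool_rot: [-0.001, -0.056, 0.998, -0.0]
contact_force: [0.5, 0.9, -1.5]
gripper_width: 0.253
grasp_force: 44.0
```

Emit:
carry_out:
  rows: "0 0 0 0; 0 0 0 0"

```text
t: 34.28
eef_pos: [0.5761, 0.002, 0.1657]
tool_rot: [-0.001, -0.051, 0.999, -0.0]
contact_force: [0.4, -0.5, -2.8]
gripper_width: 0.256
grasp_force: 44.0
```

Emit:
carry_out:
  rows: "0 1 -35 0; 0 1 -30 0; 0 0 -6 0; 0 0 -3 0; 0 0 0 0"

```text
t: 34.9
eef_pos: [0.5774, 0.0049, 0.0933]
tool_rot: [0.001, -0.053, 0.999, -0.0]
contact_force: [0.7, -0.6, -2.9]
gripper_width: 0.251
grasp_force: 44.0
```

Emit:
carry_out:
  rows: "0 0 -2 0; 0 0 -2 0; -1 0 -2 0; 0 0 0 0"

```text
t: 35.4
eef_pos: [0.5761, 0.0053, 0.0885]
tool_rot: [0.001, -0.053, 0.999, 0.0]
contact_force: [-6.4, 0.0, 14.1]
gripper_width: 0.249
grasp_force: 46.1
```

Emit:
carry_out:
  rows: "-2 0 -2 0; -2 0 -2 0; -2 0 -2 0; -2 -1 -2 0; 0 0 0 0"

```text
t: 36.02
eef_pos: [0.5673, 0.0043, 0.0799]
tool_rot: [-0.0, -0.053, 0.999, 0.0]
contact_force: [-6.8, -0.0, 12.4]
gripper_width: 0.253
grasp_force: 44.2
```

Emit:
carry_out:
  rows: "-5 -1 1 0; -6 -1 1 0; -6 0 1 0; -4 0 2 0; -5 -1 2 0; -4 0 1 0; 0 0 0 0"

```text
t: 36.9
eef_pos: [0.5398, 0.0013, 0.0877]
tool_rot: [0.002, -0.053, 0.999, 0.0]
contact_force: [5.9, -0.3, 1.6]
gripper_width: 0.252
grasp_force: 42.7
```

Emit:
carry_out:
  rows: "-4 0 2 0; -4 -1 1 0; -4 0 1 0; -4 -1 1 0; -4 0 0 0; -4 0 0 0; 0 0 0 0"

```text
t: 37.78
eef_pos: [0.5162, -0.0006, 0.0929]
tool_rot: [0.003, -0.053, 0.999, 0.0]
contact_force: [4.7, -0.5, 3.7]
gripper_width: 0.251
grasp_force: 43.4
```

```bash
cat > look.py <<'E'
from h import *
import sys
o=get_obs();print(o["eef_pos"],o["contact_force"],o["torque"],o["grasp_force"])
S=cam("scene");T=cam("top")
P=o["eef_pos"]+[0,0,.019]
for n,c in (("top",T),("scene",S)):
    for t in("shaker_grip","shaker_lip","shaker"):
        l=place_of(n,t)
        if l: print(n,t,np.round(l[0]["centre"],1),round(l[0]["confidence"],2))
    for th in(0,20,30,40,50):
        a=np.radians(th)
        x=lambda s,z:P+np.array([.994*(s*np.cos(a)-z*np.sin(a)),.106*(s*np.cos(a)-z*np.sin(a)),s*np.sin(a)+z*np.cos(a)])
        print(n,th,"lip",proj(c,x(-.062,-.071)).round(1),"rear top",proj(c,x(.054,-.036)).round(1),"orig",proj(c,x(0,-.08)).round(1))
    cnt=0
    for i in range(1):
        l=recognise(n,"rusk0");print(n,"rusks",[(np.round(d["centre"]).tolist(),round(d["confidence"],2)) for d in l])
    l=outline_of(n,"shaker")
    if l:
        r,q=np.nonzero(l[0]["pixels"]);print("outl",q.min(),q.max(),r.min(),r.max())
E
python3 look.py
```

```text
[ 0.5161557  -0.00058844  0.0928612 ] [ 4.73219926 -0.51444473  3.72746139] [-0.07215901 -1.38551654 -0.02362297] 43.356406688690186
top shaker_lip [299.1 197.4] 0.24
top shaker [303.  196.4] 0.46
top 0 lip [302.8 237.8] rear top [297.6 196.6] orig [300.5 216.3]
top 20 lip [301.9 228. ] rear top [296.9 192.8] orig [299.3 206.8]
top 30 lip [301.4 222.6] rear top [296.6 191.9] orig [298.7 202.3]
top 40 lip [300.7 217. ] rear top [296.4 191.6] orig [298.1 198.1]
top 50 lip [300.1 211.4] rear top [296.3 192.1] orig [297.6 194.4]
top rusks []
outl 285 310 182 191
scene shaker_grip [336.6 175.1] 0.77
scene shaker_lip [334.8 189.6] 0.58
scene 0 lip [335.  175.9] rear top [338.2 199.2] orig [336.4 193.1]
scene 20 lip [335.5 186. ] rear top [338.7 197.8] orig [337.2 199.3]
scene 30 lip [335.9 190.7] rear top [338.9 196. ] orig [337.5 201.6]
scene 40 lip [336.2 195.2] rear top [339.  193.7] orig [337.9 203.2]
scene 50 lip [336.7 199.2] rear top [339.  190.9] orig [338.3 204.1]
scene rusks []
outl 325 350 172 210
```

Emit:
carry_out:
  rows: "-4 0 1 0; -4 -1 0 0; -4 0 0 0; -4 -1 0 0; -4 0 0 0; -3 0 0 0; 0 0 0 0"

```text
t: 39.25
eef_pos: [0.4909, -0.003, 0.0927]
tool_rot: [0.0, -0.053, 0.999, -0.0]
contact_force: [2.9, -1.5, 5.2]
gripper_width: 0.254
grasp_force: 44.0
```

```bash
python3 look.py | grep -v rear
python3 - <<'E'
from h import *
S=cam("scene");T=cam("top")
a=np.hstack([cv2.resize(S["img"][130:230,290:390],None,fx=4,fy=4,interpolation=cv2.INTER_CUBIC),cv2.resize(T["img"][150:250,230:330],None,fx=4,fy=4,interpolation=cv2.INTER_CUBIC)])
cv2.imwrite("pics/a10.png",a)
E
```

```text
[ 0.49090745 -0.00297298  0.09271689] [ 2.86791231 -1.51033492  5.19106094] [-0.32173598 -1.02014979 -0.00944838] 43.958110213279724
top shaker_grip [364.2 153.6] 0.54
top shaker_lip [361.3 153.6] 0.71
top shaker [300.3 199.9] 0.76
top rusks [([297.0, 193.0], 0.42)]
outl 285 310 187 203
scene shaker_grip [307.5 204.3] 0.75
scene shaker_lip [335.7 188.8] 0.92
scene shaker [340.9 196.5] 0.63
scene rusks [([336.0, 187.0], 0.35)]
outl 325 350 166 200
```

Emit:
carry_out:
  rows: "5 0 3 0; 10 1 5 0; 12 1 5 0; 15 2 5 0; 15 2 5 0; 10 1 0 0; 0 0 0 0"
  force: 80

```text
t: 40.83
eef_pos: [0.5583, 0.0044, 0.1151]
tool_rot: [-0.0, -0.053, 0.999, -0.0]
contact_force: [-0.5, 0.3, -1.7]
gripper_width: 0.245
grasp_force: 78.6
```

```bash
python3 look.py | grep -v rear
python3 - <<'E'
from h import *
S=cam("scene");T=cam("top")
a=np.hstack([cv2.resize(S["img"][130:230,290:390],None,fx=4,fy=4,interpolation=cv2.INTER_CUBIC),cv2.resize(T["img"][150:250,230:330],None,fx=4,fy=4,interpolation=cv2.INTER_CUBIC)])
cv2.imwrite("pics/a11.png",a)
E
```

```text
[0.5583367  0.00442505 0.11510632] [-0.48301703  0.33840636 -1.71373385] [-0.02313975  0.05679429 -0.00856419] 78.6232316493988
top shaker [471.1 276.5] 0.64
top rusks [([378.0, 167.0], 0.73), ([206.0, 199.0], 0.24)]
outl 281 306 161 166
scene shaker_grip [336.5 185.5] 0.57
scene shaker_lip [339.1 204.9] 0.92
scene shaker [339.2 212.4] 0.57
scene rusks []
outl 327 353 179 216
```

```bash
cat > asc.py <<'E'
from h import *
import sys
n,r0,r1,c0,c1=sys.argv[1],*map(int,sys.argv[2:6])
I=cam(n)["img"];h=cv2.cvtColor(I,cv2.COLOR_BGR2HSV)
print("TCP",get_obs()["eef_pos"].round(4),c0)
for r in range(r0,r1):
    s=""
    for c in range(c0,c1):
        H,Sa,V=map(int,h[r,c])
        s+="O" if 8<=H<=25 and Sa>105 and V>60 else "g" if 45<H<95 and Sa>70 else "#" if V<65 else "." if V>185 else "-"
    print(r,s)
E
python3 asc.py scene 170 232 315 400
```

```text
TCP [0.5577 0.0043 0.1153] 315
170 g########-g##########################g###-######-gggggggggggggggggggggg-.............
171 g########-ggg#######################g####--#####ggggggggggggggggggggggg--............
172 g######-##gggg#####################gg#####-####ggggggggggggggggggggggggg-............
173 g######-###gggg##################ggg##########gggggggggggggggggggggggggg-............
174 gg##########ggg#################ggg##########ggggggggggggggggggggggggggg-............
175 ggg##########gg#################gg###########ggggggggggggggggggggggggggg-............
176 gggg#########gg#######gggggg################gggggggggggggggggggggggggggg--...........
177 ggggg################-gg--gg###############ggggggggggggggggggggggggggggg--...........
178 gggggg###############-------##############gggggggggggggggggggggggggggggg--...........
179 ggggggg##############-------#############ggggggggggggggggggggggggggggggg--...........
180 ggggggg#############--------############gggggggggggggggggggggggggggggggg--...........
181 gggggggg############--------######gg###ggggggggggggggggggggggggggggggggg---
[... 3810 characters left out ...]
----------------------------------------------------g-----------------
225 ggggggggg----------------------------------------------------------------------------
226 ggggggggg----------------------------------------------------------------------------
227 ggggggggg--------------------------------.-------------------------------------------
228 ggggggggg----------------------------------------------------------------------------
229 gggggggggggggg.....-.....------------------------------------------------------------
230 gggggggggggggg-..........------------------------------------------------------gggggg
231 gggggggggggggg----------------------------------------------ggggggggggggggggggggggggg
```

View pics/a11.png

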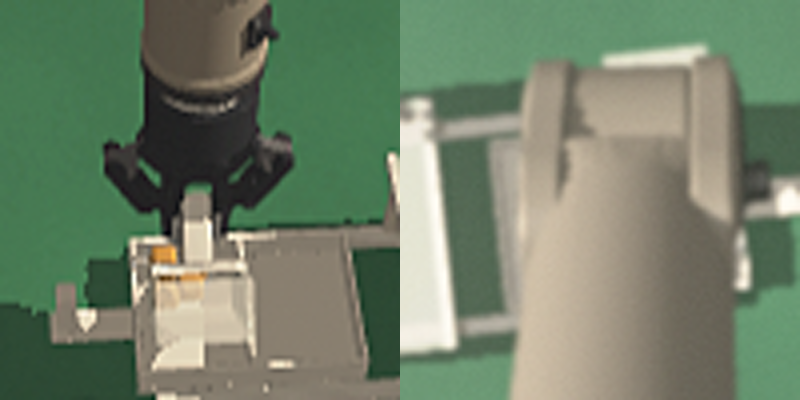

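Emit:
carry_out:
  rows: "0 0 25 0; 0 0 30 0; 0 0 30 0; 0 0 30 0; 0 0 0 0"

```text
t: 42.2
eef_pos: [0.5593, 0.0043, 0.2326]
tool_rot: [0.002, -0.053, 0.999, 0.0]
contact_force: [0.4, -0.5, -1.7]
gripper_width: 0.246
grasp_force: 78.6
```

```bash
python3 asc.py scene 145 226 318 390 | sed 's/^\([0-9]*\) /\1 /'
```

```text
TCP [0.5581 0.0043 0.2308] 318
145 #########gggg###################ggg###########gggggggggggggggggggggggggg
146 #########gggg###################gg###########ggggggggggggggggggggggggggg
147 ##########ggg########ggggg######gg###########ggggggggggggggggggggggggggg
148 g#########ggg#######ggggggg#################gggggggggggggggggggggggggggg
149 gg##################ggggggg################ggggggggggggggggggggggggggggg
150 gg#################gggggggg###############gggggggggggggggggggggggggggggg
151 ggg################--------##############ggggggggggggggggggggggggggggggg
152 gggg###############--------#############gggggggggggggggggggggggggggggggg
153 ggggg#############---------#############gggggggggggggggggggggggggggggggg
154 gggggg############---------######ggg##gggggggggggggggggggggggggggggggggg
155 ggggggg###gg######---------#####gggggggggggggggggggggggggggggggggggggggg
156 ggggggggggggg#####-----------###gggggggggggggggggggggggggggggggggggggggg
157 ggggggggggggg###-------------###gggggggggggggggggggggggggggggggggggggggg
158 ggggggggggggg###--#.....-----###gggggggggggggggggggggggggggggggg
[... 4467 characters left out ...]
ggggggg
217 gggggg..---............------------.----------------------------gggggggg
218 gggggg...---...........------------.----------------------------gggggggg
219 gggggg-..--............------------------------------------------ggggggg
220 gggggg----.............-----------------.....--------------------ggggggg
221 gggggg----.............----------------......-------------------gggggggg
222 gggggg----.-----------------------------------------------------gggggggg
223 gggggg----------------------------------------------------------gggggggg
224 gggggg----------------------------------------------------------g-------
225 gggggg------------------------------------------------------------------
```

Emit:
carry_out:
  rows: "-12 -34 0 -1; -12 -34 0 -1; -12 -34 0 -1; -12 -34 0 -1; -12 -34 0 -1; -12 -34 0 -1; -12 -34 0 -1; -12 -34 0 -1; -12 -34 0 -1; -12 -30 0 -1"

```text
t: 43.5
eef_pos: [0.4363, -0.3325, 0.2286]
tool_rot: [-0.001, 0.034, 0.999, 0.0]
contact_force: [-0.5, -0.0, -0.7]
gripper_width: 0.246
grasp_force: 78.7
```

Emit:
carry_out:
  rows: "0 0 -40 0; 0 0 -40 0; 0 0 -30 0; 0 0 0 0"

```text
t: 44.0
eef_pos: [0.4352, -0.3301, 0.117]
tool_rot: [-0.003, 0.034, 0.999, 0.002]
contact_force: [0.1, 0.8, -0.8]
gripper_width: 0.253
grasp_force: 78.6
```

Emit:
carry_out:
  rows: "0 0 -15 0; 0 0 -10 0; 0 0 -4 0; 0 0 -2 0; 0 0 -2 0; 0 0 0 0"
  claw: 20
  force: 20

```text
t: 44.75
eef_pos: [0.4378, -0.3318, 0.0874]
tool_rot: [0.0, 0.034, 0.999, -0.0]
contact_force: [-0.4, -0.3, -1.5]
gripper_width: 0.25
grasp_force: 78.6
```

Emit:
carry_out:
  rows: "0 0 -3 0; 0 0 -3 0; 0 0 -2 0; 0 0 0 0"

```text
t: 45.25
eef_pos: [0.4375, -0.3316, 0.079]
tool_rot: [-0.0, 0.034, 0.999, 0.0]
contact_force: [-0.8, -0.5, -2.4]
gripper_width: 0.246
grasp_force: 78.6
```

Emit:
carry_out:
  rows: "0 0 -2 0; 0 0 -2 0; 0 0 -2 0; 0 0 0 0"

```text
t: 45.75
eef_pos: [0.4382, -0.3324, 0.0775]
tool_rot: [0.001, 0.034, 0.999, 0.001]
contact_force: [-11.1, 7.9, 42.8]
gripper_width: 0.252
grasp_force: 84.7
```

Emit:
carry_out:
  rows: "5 0 1 0; 5 0 1 0; 5 0 1 0; 5 -1 0 0; 5 0 0 0; 0 0 0 0"

```text
t: 46.5
eef_pos: [0.463, -0.3343, 0.0783]
tool_rot: [0.001, 0.034, 0.999, -0.001]
contact_force: [-4.3, 0.3, 15.8]
gripper_width: 0.251
grasp_force: 81.4
```

```bash
python3 look.py | grep -v outl; python3 asc.py scene 150 215 205 275
```

```text
[ 0.4630433  -0.33433851  0.0782819 ] [-4.30912234  0.34202983 15.80164028] [ 0.16221612  1.13336908 -0.01408207] 81.40629529953003
top shaker_grip [424.6 233. ] 0.95
top shaker_lip [416.3 233.3] 0.66
top shaker [422.  213.7] 0.68
top 0 lip [418.8 254.9] rear top [416.9 214.8] orig [415.3 233.5]
top 20 lip [416.1 244.9] rear top [418.4 211.3] orig [414.5 224.1]
top 30 lip [415.  239.5] rear top [419.4 210.6] orig [414.5 219.8]
top 40 lip [414.2 233.9] rear top [420.5 210.6] orig [414.7 215.8]
top 50 lip [413.5 228.4] rear top [421.8 211.3] orig [415.1 212.3]
top rusks [([307.0, 211.0], 0.61), ([299.0, 210.0], 0.44), ([300.0, 218.0], 0.43), ([208.0, 197.0], 0.16)]
scene shaker_grip [228.9 162.3] 0.77
scene shaker_lip [233.6 180.1] 0.67
scene shaker [330.4 196.1] 0.73
scene 0 lip [236.9 162.9] rear top [232.3 184. ] orig [236.1 179. ]
scene 20 lip [237.3 172.5] rear top [230.7 182.4] orig [235.3 184.7]
scene 30 lip [237.2 177. ] rear top [230.  180.6] orig [234.6 186.8]
scene 40 lip [237.  181.1] rear top [229.2 178.3] orig [233.9 188.1]
scene 50 lip [236.6 184.9] rear top [228.5 175.5
[... 4338 characters left out ...]
ggggggggggggggggggggggggg
206 ggggggOOOOOOOOOOOOOOOOOOOOOOOOOOOOOOOOOOOOOOgggggggggggggggggggggggggg
207 ggggggOOOOOOOOOOOOOOOOOOOOOOOOOOOOOOOOOOOOOOgggggggggggggggggggggggggg
208 ggggggOOOOOOOOOOOOOOOOOOOOOOOOOOOOOOOOOOOOOOgggggggggggggggggggggggggg
209 gggggOOOOOOOOOOOOOOOOOOOOOOOOOOOOOOOOOOOOOOggggggggggggggggggggggggggg
210 gggggOOOOOOOOOOOOOOOOOOOOOOOOOOOOOOOOOOOOOOggggggggggggggggggggggggggg
211 gggggOOOOOOOOOOOOOOOOOOOOOOOOOOOOOOOOOOOOOOggggggggggggggggggggggggggg
212 gggggOOOOOOOOOOOOOOOOOOOOOOOOOOOOOOOOOOOOOOggggggggggggggggggggggggggg
213 gggggggg--OOOOOOOOOOOOOOOOOOOOOOOOOOOOOOOOgggggggggggggggggggggggggggg
214 ggggggggggggggggg--OOOOOOOOOOOOOOOOOOOOOOOgggggggggggggggggggggggggggg
```

Emit:
carry_out:
  rows: "4 0 -1 0; 5 0 -1 0; 5 0 -1 0; 5 -1 -1 0; 5 0 -1 0; 5 0 -1 0; 0 0 0 0"

```text
t: 48.02
eef_pos: [0.4937, -0.336, 0.0726]
tool_rot: [0.002, 0.034, 0.999, -0.002]
contact_force: [-0.4, -1.4, 11.6]
gripper_width: 0.246
grasp_force: 80.9
```

Emit:
carry_out:
  rows: "3 0 -2 0; 3 0 -2 0; 3 0 -2 0; 3 0 -2 0; 2 0 -2 0; 0 0 0 0"

```text
t: 48.78
eef_pos: [0.5108, -0.3371, 0.0643]
tool_rot: [0.005, 0.034, 0.999, -0.003]
contact_force: [4.1, -2.1, 15.4]
gripper_width: 0.25
grasp_force: 77.9
```

Emit:
carry_out:
  rows: "0 0 -1 0; 0 0 0 0; 0 0 0 0; 0 0 0 0; 0 0 0 0; 0 0 0 0"
  claw: 60

```text
t: 49.52
eef_pos: [0.5057, -0.3337, 0.0592]
tool_rot: [-0.0, 0.034, 0.999, 0.0]
contact_force: [0.5, 0.1, 0.2]
gripper_width: 0.7
grasp_force: 0.0
```

Emit:
carry_out:
  rows: "0 0 30 0; 0 0 40 0; 0 0 40 0; 0 30 40 0; 0 40 0 0; 0 40 0 0; 0 40 0 0; 0 0 0 0"

```text
t: 50.52
eef_pos: [0.5061, -0.18, 0.2092]
tool_rot: [-0.0, 0.031, 1.0, 0.001]
contact_force: [0.1, 0.2, 0.3]
gripper_width: 0.702
grasp_force: 0.0
```

```bash
cat > sh.py <<'E'
from h import *
T=cam("top");S=cam("scene")
for n,c in (("top",T),("scene",S)):
    for t,z in(("shaker_grip",.08),("shaker_lip",.011),("shaker",.002),("shaker_mat",0.),("toy_train",.004),("train_board",.0)):
        l=place_of(n,t)
        if l: print(n,t,np.round(atz(c,l[0]["centre"],z),3),l[0]["confidence"])
    l=outline_of(n,"shaker")
    if l:
        r=cv2.minAreaRect(np.argwhere(l[0]["pixels"])[:,::-1].astype(np.float32))
        print(n,"rect",[np.round(atz(c,p,.046)[:2]*1000).tolist() for p in cv2.boxPoints(r)],"c",atz(c,r[0],.03).round(3))
E
python3 sh.py;python3 asc.py scene 160 215 205 262;python3 asc.py scene 188 226 318 382
```

```text
top toy_train [ 0.694 -0.236  0.004] 0.84
top train_board [ 0.682 -0.237  0.   ] 0.65
top rect [[570.0, -343.0], [582.0, -343.0], [582.0, -374.0], [570.0, -374.0]] c [ 0.577 -0.363  0.03 ]
scene shaker_grip [ 0.521 -0.338  0.08 ] 0.65
scene shaker_lip [ 0.45  -0.337  0.011] 0.65
scene shaker [ 0.521 -0.337  0.002] 0.64
scene shaker_mat [ 0.516 -0.322  0.   ] 0.86
scene toy_train [ 0.7   -0.225  0.004] 0.77
scene train_board [ 0.687 -0.232  0.   ] 0.64
scene rect [[606.0, -375.0], [464.0, -381.0], [482.0, -290.0], [622.0, -290.0]] c [ 0.535 -0.339  0.03 ]
TCP [ 0.5057 -0.1837  0.2093] 205
160 OOOOOOOOOOOOOOOgggggggggggggggggggggggggggggggggggggggggg
161 OOOOOOOOOOOOOOOgggggggggggggggggggggggggggggggggggggggggg
162 OOOOOOOOOOOOOOOgggggggggggggggggggggggggggggggggggggggggg
163 OOOOOOOOOOOOOOOgggggggggggggggggggggggggggggggggggggggggg
164 OOOOOOOOOOOOOOOgggggggggggggggggggggggggggggggggggggggggg
165 OOOOOO-O--ggggggggggggggggggggggggggggggggggggggggggggggg
166 --ggggggggggggggggggggggggggggggggggggggggggggggggggggggg
167 ggggggggggggggggggggggggggggggggggggggggggggggggggggggggg
168 ggggg
[... 4860 characters left out ...]
----------
216 gggggg.................------------.----------------------------
217 gggggg..---............------------.----------------------------
218 gggggg...---...........------------.----------------------------
219 gggggg-..--............-----------------------------------------
220 gggggg----.............-----------------.....-------------------
221 gggggg----.............----------------......-------------------
222 gggggg----.-----------------------------------------------------
223 gggggg----------------------------------------------------------
224 gggggg----------------------------------------------------------
225 gggggg----------------------------------------------------------
```

```bash
python3 asc.py top 180 236 262 335
python3 - <<'E'
from h import *
T=cam("top")
for p in[(.5655,.0033,.004),(.5655-.0587,.0033-.0062,.03),(.5655+.0587,.0033+.0062,.03)]: print(proj(T,p))
E
```

```text
TCP [ 0.5057 -0.1837  0.2093] 262
180 -------------------------------------------------------------------------
181 -------------------------------------------------------------------------
182 -----------.....---------------------------------------------------------
183 ----------.......--------------------------------..---------------ggg----
184 ----------......--------------------------.........-------------ggggg----
185 -------------------..--------------................------------gggggg---g
186 -------------------...-----------...................------------ggggg--gg
187 -------------------...-----------...................------------ggg----gg
188 -------------------....----------...................------------ggg----gg
189 -------------------....----------...................-------------gg------
190 -------------------....----------...................-------------ggggg--g
191 --------------------...----------...................------------ggggggggg
192 --------------------...----------...................-------------ggg-----
193 --------------------...----------...............
[... 2685 characters left out ...]
------------------............------------gggggggggggggggggggggggggggg
229 ------------------------------------g-ggggggggggggggggggggggggggggggggggg
230 -----------------------------gggggggggggggggggggggggggggggggggggggggggggg
231 ----------------------------ggggggggggggggggggggggggggggggggggggggggggggg
232 -----------------------------gggggggggggggggggggggggggggggggggggggggggggg
233 -----------------------------gggggggggggggggggggggggggggggggggggggggggggg
234 ------------------------g---ggggggggggggggggggggggggggggggggggggggggggggg
235 -----------------------gggggggggggggggggggggggggggggggggggggggggggggggggg
[299.40774832 199.73271795]
[301.32179757 219.51991294]
[296.71957269 178.97436311]
```

Emit:
carry_out:
  rows: "5 40 10 -5; 5 40 10 -10; 5 40 0 -10; 5 40 0 -10; 5 40 0 -10; 0 40 0 -10; 0 40 0 -10; 0 10 0 -10; 0 0 0 -9; 0 0 0 0"
  claw: 40

```text
t: 52.78
eef_pos: [0.5306, 0.1065, 0.2292]
tool_rot: [0.0, 0.693, 0.721, -0.0]
contact_force: [-0.4, 0.3, -0.7]
gripper_width: 0.475
grasp_force: 0.0
```

```bash
python3 sh.py; python3 asc.py top 182 252 385 446
```

```text
top shaker_grip [ 0.522 -0.341  0.08 ] 0.97
top shaker_lip [ 0.703 -0.195  0.011] 0.62
top shaker [ 0.533 -0.337  0.002] 0.78
top shaker_mat [ 0.504 -0.343  0.   ] 0.61
top toy_train [ 0.691 -0.234  0.004] 0.9
top train_board [ 0.692 -0.224  0.   ] 0.87
top rect [[508.0, 12.0], [522.0, 11.0], [522.0, -8.0], [508.0, -8.0]] c [0.516 0.002 0.03 ]
scene shaker_grip [ 0.521 -0.341  0.08 ] 0.85
scene shaker_lip [ 0.455 -0.337  0.011] 0.66
scene shaker [ 0.518 -0.334  0.002] 0.94
scene shaker_mat [ 0.515 -0.319  0.   ] 0.74
scene toy_train [ 0.7   -0.229  0.004] 0.95
scene train_board [ 0.698 -0.219  0.   ] 0.74
scene rect [[606.0, -378.0], [451.0, -373.0], [477.0, -286.0], [628.0, -297.0]] c [ 0.532 -0.339  0.03 ]
TCP [0.5307 0.1063 0.2293] 385
182 ggggggggggggggggggggggggggggggggggggggggggggggggggggggggggggg
183 ggggggggggggggggggggggggggggggggggggggggggggggggggggggggggggg
184 ggggggggggggggggggggggggggggggggggggggggggggggggggggggggggggg
185 gggggggggggggggg--g-ggggggggggggggggggggggggggggggggggggggggg
186 gggggggggg-ggg-------gggggggggggggggggggggggggggggggggggggggg
187 gggggggg---------
[... 3568 characters left out ...]
OOOOOOOOOOOOOOOOOOOOOOOOOOOO-ggggggggggg
242 ggggggg--OOOOOOOOOOOOOOOOOOOOOOOOOOOOOOOOOOOOOOOO-ggggggggggg
243 ggggggg-----......OOOOOOOOOOOOOOOOOOOOOOOOOOOOOOO-ggggggggggg
244 gggggggg--------------------.....OOOOOOOOOOOOOOOO-gggggggg-gg
245 gggggggggggggggggggggg-------------------------..--gggggggggg
246 ggggggggggggggggggggggggggggggggggggg-------------ggggggggggg
247 ggggggggggggggggggggggggggggggggggggggggggggggggggggggggggggg
248 ggggggggggggggggggggggggggggggggggggggggggggggggggggggggggggg
249 ggggggggggggggggggggggggggggggggggggggggggggggggggggggggggggg
250 ggggggggggggggggggggggggggggggggggggggggggggggggggggggggggggg
251 ggggggggggggggggggggggggggggggggggggggggggggggggggggggggggggg
```

Emit:
carry_out:
  rows: "0 -40 20 0; 0 -50 0 0; 0 -60 0 0; 0 -60 0 0; 0 -60 0 0; 0 -30 0 0; 0 0 0 0"

```text
t: 54.5
eef_pos: [0.53, -0.197, 0.2495]
tool_rot: [0.001, 0.696, 0.718, -0.0]
contact_force: [-0.9, 0.2, 0.4]
gripper_width: 0.469
grasp_force: 0.0
```

```bash
cat > ru.py <<'E'
from h import *
th=np.radians(6.1);ex=np.array([np.cos(th),np.sin(th)]);ey=np.array([-np.sin(th),np.cos(th)])
for n in("top","scene","top","scene"):
    c=cam(n)
    for t in ("rusk0",):
        for d in recognise(n,t):
            w=atz(c,d["centre"],.015);q=(w[:2]-[.561,.046])*1000
            print(n,np.round(d["centre"]),round(d["confidence"],2),"world",w[:2].round(3),"tray",round(q@ex),round(q@ey))
        for d in outline_of(n,t):
            if d["confidence"]>.3:
                m=d["pixels"].astype(np.uint8);r=cv2.minAreaRect(np.argwhere(m)[:,::-1].astype(np.float32))
                w=[atz(c,p,.022)[:2] for p in cv2.boxPoints(r)];cen=np.mean(w,0);q=(cen-[.561,.046])*1000
                e=w[1]-w[0];f=w[2]-w[1]
                print("  ol",n,round(d["confidence"],2),m.sum(),"tray",round(q@ex),round(q@ey),"sizes",round(np.linalg.norm(e)*1e3),round(np.linalg.norm(f)*1e3),"ang",round(np.degrees(np.arctan2(e[1],e[0]))))
E
python3 ru.py
```

```text
top [306. 210.] 0.45 world [ 0.535 -0.015] tray -32 -58
top [306. 207.] 0.44 world [ 0.543 -0.015] tray -25 -59
top [300. 205.] 0.39 world [0.549 0.002] tray -17 -42
  ol top 0.58 23 tray -31 -42 sizes 12 12 ang -91
  ol top 0.53 38 tray -44 -61 sizes 17 15 ang -91
  ol top 0.44 41 tray -22 -61 sizes 17 17 ang -91
scene [333. 200.] 0.58 world [ 0.532 -0.01 ] tray -35 -52
scene [330. 205.] 0.57 world [ 0.552 -0.019] tray -15 -64
scene [354. 210.] 0.56 world [0.565 0.055] tray 5 9
scene [335. 192.] 0.47 world [ 0.502 -0.004] tray -64 -44
  ol scene 0.74 5082 tray -27 193 sizes 559 245 ang 96
  ol scene 0.57 31 tray -24 -40 sizes 16 19 ang 93
  ol scene 0.54 23 tray -48 -59 sizes 20 13 ang -178
  ol scene 0.48 41 tray -16 -61 sizes 19 23 ang 93
  ol scene 0.38 47 tray -55 -37 sizes 16 28 ang 93
top [298. 218.] 0.57 world [0.513 0.008] tray -52 -33
top [175. 272.] 0.43 world [0.359 0.365] tray -167 338
  ol top 0.59 10 tray -45 -62 sizes 9 6 ang -91
  ol top 0.43 43 tray -31 -42 sizes 17 17 ang -91
scene [338. 193.] 0.54 world [0.503 0.004] tray -62 -36
scene [329. 204.] 0.51 world [ 0.547 -0.023] tray -21 -67
scene [330. 195.] 0.5 world [ 0.512 -0.02 ] tray -55 -60
scene [334. 201.] 0.43 world [ 0.535 -0.006] tray -32 -49
scene [201. 151.] 0.36 world [ 0.343 -0.48 ] tray -273 -499
  ol scene 0.59 54 tray -48 -60 sizes 23 27 ang 93
  ol scene 0.57 31 tray -17 -61 sizes 19 19 ang -178
  ol scene 0.54 47 tray -55 -37 sizes 16 28 ang 93
```

Emit:
carry_out:
  rows: "3 30 -20 4.3; 4 30 -20 0; 4 30 -20 0; 4 30 -20 0; 4 30 -30 0; 4 30 -30 0; 0 0 -30 0; 0 0 0 0; 0 0 0 0"
  claw: 0
  force: 20

```text
t: 56.22
eef_pos: [0.5543, -0.0145, 0.0803]
tool_rot: [0.001, 0.667, 0.745, 0.0]
contact_force: [-0.0, 0.2, 0.3]
gripper_width: -0.0
grasp_force: 0.0
```

Emit:
carry_out:
  rows: "-1 -2 -20 0; 0 0 -20 0; 0 0 -10 0; 0 0 -4 0; 0 0 0 0"

```text
t: 56.85
eef_pos: [0.5538, -0.016, 0.0264]
tool_rot: [0.001, 0.667, 0.745, 0.001]
contact_force: [-0.0, -0.1, -0.3]
gripper_width: 0.001
grasp_force: 0.0
```

Emit:
carry_out:
  rows: "0 0 -2 0; 0 0 -2 0; 0 0 0 0"

```text
t: 57.22
eef_pos: [0.5581, -0.0158, 0.0258]
tool_rot: [0.003, 0.667, 0.745, 0.004]
contact_force: [-0.6, 0.9, 28.8]
gripper_width: -0.0
grasp_force: 13.7
```

Emit:
carry_out:
  rows: "0 0 2 0; 5 1 0 0; 10 1 0 0; 10 1 0 0; 10 1 0 0; 10 1 0 0; 0 0 0 0"

```text
t: 58.1
eef_pos: [0.5985, -0.0106, 0.0231]
tool_rot: [0.0, 0.666, 0.746, 0.0]
contact_force: [0.5, -0.4, 0.1]
gripper_width: -0.003
grasp_force: 0.0
```

Emit:
carry_out:
  rows: "0 0 20 0; 0 -20 30 0; 0 -40 30 0; 0 -50 30 0; 0 -50 0 0; 0 -20 0 0; 0 0 0 0"
  claw: 50

```text
t: 58.98
eef_pos: [0.5971, -0.1922, 0.134]
tool_rot: [0.0, 0.668, 0.744, -0.0]
contact_force: [-0.0, -0.3, 0.2]
gripper_width: 0.588
grasp_force: 0.0
```

```bash
python3 ru.py | grep -v 5082; python3 asc.py scene 186 222 320 362;python3 asc.py top 183 223 282 322
```

```text
top [364. 153.] 0.62 world [ 0.702 -0.189] tray 115 -248
top [299. 220.] 0.58 world [0.507 0.004] tray -58 -36
top [302. 207.] 0.44 world [ 0.544 -0.004] tray -22 -48
top [305. 211.] 0.42 world [ 0.531 -0.013] tray -36 -55
top [305. 202.] 0.4 world [ 0.558 -0.014] tray -9 -59
top [285. 202.] 0.36 world [0.56  0.044] tray -1 -2
  ol top 0.59 50 tray -3 -61 sizes 20 20 ang -91
  ol top 0.59 33 tray -44 -61 sizes 17 15 ang -91
  ol top 0.53 44 tray -31 -40 sizes 18 19 ang -45
  ol top 0.37 48 tray -50 -38 sizes 20 20 ang -91
  ol top 0.32 2639 tray -6 -31 sizes 242 127 ang -84
scene [333. 198.] 0.57 world [ 0.525 -0.011] tray -42 -53
scene [340. 191.] 0.53 world [0.494 0.01 ] tray -70 -29
  ol scene 0.5 47 tray -55 -37 sizes 16 28 ang 93
  ol scene 0.41 29 tray -24 -43 sizes 16 19 ang 93
top [307. 201.] 0.41 world [ 0.56  -0.018] tray -8 -64
top [357. 163.] 0.33 world [ 0.672 -0.167] tray 88 -224
top [420. 212.] 0.26 world [ 0.524 -0.349] tray -79 -389
  ol top 0.54 46 tray -3 -61 sizes 19 20 ang -76
  ol top 0.39 37 tray -44 -61 sizes 17 15 ang -91
  ol top 0.37 37 tray -50 -37 sizes 1
[... 3206 characters left out ...]
...................------
208 -....--------.....OO....--........------
209 -....--------..OOOOOO-------......------
210 --...--------..OOOOOO-.....--.....------
211 -....--------...OOOOO...OOO.-.....------
212 -....--------...OOOO..OOOOOO.....-------
213 --...--------...OOOO-...OOOO....--------
214 --...--------..OOOOO-...OOOO.-.--..-----
215 --....------...OOOOO...OOOOO-----..-----
216 --....------...OOOOO.-.OOOOO----...-----
217 --....------....OOOO.---OOOO----...-----
218 --....-------..OOOOO.-----------...-----
219 ---...-------..OOOOO----------.....-----
220 ---...-------..OO...--.-...........-----
221 ---...-----........................-----
222 --..............................--------
```

Emit:
carry_out:
  rows: "-6 35 0 0; -6 35 0 0; -6 35 0 0; -6 35 -20 0; -6 33 -20 0; 0 0 -20 0; 0 0 0 0"
  claw: 33

```text
t: 60.55
eef_pos: [0.5666, -0.0175, 0.0722]
tool_rot: [-0.001, 0.666, 0.746, -0.001]
contact_force: [-0.2, -0.4, 0.3]
gripper_width: 0.388
grasp_force: 0.0
```

Emit:
carry_out:
  rows: "0 0 -25 0; 0 0 -18 0; 0 0 -10 0; 0 0 -7 0; 0 0 -4 0; 0 0 0 0"

```text
t: 61.3
eef_pos: [0.5678, -0.0177, 0.0094]
tool_rot: [0.0, 0.667, 0.745, 0.0]
contact_force: [-0.3, 0.1, 0.4]
gripper_width: 0.385
grasp_force: 0.0
```

Emit:
carry_out:
  rows: "0 0 0 0; 0 0 0 0; 0 0 0 0; 0 0 0 0; 0 0 25 0; 0 0 30 0; 0 0 0 0"
  claw: 5
  force: 25

```text
t: 62.18
eef_pos: [0.5691, -0.0177, 0.066]
tool_rot: [0.001, 0.667, 0.745, 0.001]
contact_force: [-0.1, -0.1, -0.2]
gripper_width: 0.249
grasp_force: 25.7
```

Emit:
carry_out:
  rows: "2 26 5 0; 2 27 0 0; 2 27 0 0; 2 25 0 0; 0 0 -25 0; 0 0 -20 0; 0 0 -10 0; 0 0 0 0"

```text
t: 63.18
eef_pos: [0.575, 0.0865, 0.0134]
tool_rot: [-0.0, 0.667, 0.745, -0.001]
contact_force: [0.2, 0.1, -0.5]
gripper_width: 0.247
grasp_force: 25.7
```

Emit:
carry_out:
  rows: "0 0 0 0; 0 0 0 0; 0 0 0 0; 0 0 30 0; 0 0 40 0; 0 -15 0 0; -10 -35 0 0; -10 -40 0 0; -5 -35 0 0; 0 0 0 0"
  claw: 35

```text
t: 64.42
eef_pos: [0.5494, -0.042, 0.0841]
tool_rot: [0.0, 0.669, 0.743, -0.001]
contact_force: [0.3, 0.4, 0.2]
gripper_width: 0.407
grasp_force: 0.0
```

Emit:
carry_out:
  rows: "-1 5 0 10; -1 5 0 10; -1 5 0 10; -1 5 0 10; -1 5 0 10; -1 5 0 10; 0 5 0 10; 0 5 0 10; 0 4 0 10; 0 0 0 0"

```text
t: 65.68
eef_pos: [0.5445, 0.0072, 0.0839]
tool_rot: [-0.0, -0.056, 0.998, 0.0]
contact_force: [-0.2, 0.2, -0.1]
gripper_width: 0.411
grasp_force: 0.0
```

Emit:
carry_out:
  rows: "0 0 -30 0; 0 0 -25 0; 0 0 -10 0; 0 0 -7 0; 0 0 -3 0; 0 0 0 0"

```text
t: 66.42
eef_pos: [0.5451, 0.0063, 0.0097]
tool_rot: [0.0, -0.056, 0.998, 0.0]
contact_force: [-0.5, -0.4, -0.8]
gripper_width: 0.411
grasp_force: 0.0
```

Emit:
carry_out:
  rows: "0 0 0 0; 0 0 0 0; 0 0 0 0; 0 0 0 0; 0 0 25 0; 0 0 35 0; 0 0 0 0"
  claw: 5
  force: 25

```text
t: 67.3
eef_pos: [0.5466, 0.0064, 0.0716]
tool_rot: [0.002, -0.056, 0.998, 0.0]
contact_force: [0.4, -0.4, -0.5]
gripper_width: 0.225
grasp_force: 24.5
```

Emit:
carry_out:
  rows: "-4 19 0 0; -4 19 0 0; -4 20 0 0; -3 20 0 0; 0 0 -25 0; 0 0 -20 0; 0 0 -12 0; 0 0 0 0"

```text
t: 68.3
eef_pos: [0.5287, 0.085, 0.0113]
tool_rot: [-0.001, -0.056, 0.998, -0.0]
contact_force: [-1.0, 0.4, 0.0]
gripper_width: 0.226
grasp_force: 24.5
```

Emit:
carry_out:
  rows: "0 0 0 0; 0 0 0 0; 0 0 0 0; 0 0 30 0; 0 0 40 0; 0 -30 10 0; 0 -50 0 0; 0 -60 0 0; 0 -60 0 0; 0 -50 0 0"
  claw: 32

```text
t: 69.55
eef_pos: [0.5294, -0.1685, 0.0928]
tool_rot: [0.0, -0.055, 0.998, -0.0]
contact_force: [1.2, -0.4, 0.3]
gripper_width: 0.374
grasp_force: 0.0
```

```bash
python3 ru.py | grep -E "ol .* [0-9][0-9] tray";python3 asc.py scene 186 222 320 385;python3 asc.py top 183 223 260 322
```

```text
ol top 0.62 38 tray -44 -61 sizes 17 15 ang -91
  ol top 0.54 50 tray -51 -38 sizes 20 17 ang -91
  ol top 0.38 55 tray 18 42 sizes 20 20 ang -91
  ol scene 0.4 16 tray -52 -60 sizes 10 12 ang 93
  ol scene 0.36 62 tray 28 39 sizes 22 29 ang 93
  ol top 0.56 49 tray 18 42 sizes 20 20 ang -91
  ol top 0.55 31 tray -38 39 sizes 14 15 ang -91
  ol scene 0.59 56 tray -30 40 sizes 22 27 ang 93
  ol scene 0.51 50 tray 26 41 sizes 19 26 ang 93
  ol scene 0.46 34 tray -57 -37 sizes 16 24 ang 93
  ol scene 0.37 35 tray -50 -60 sizes 16 23 ang 93
TCP [ 0.5298 -0.165   0.0923] 320
186 ggggggggggggggggggggggggggggggggggggggggggggggggg---g------------
187 ggggggggggggggggggggggggggggg--ggg-------------------------------
188 ggggggggggggg----g---...--.......-----.--------------------------
189 gg----......-.-.OOOO.................----------------------------
190 gg-..-........-OOOOOO--------..----------------------------------
191 gg-.-----OOOO--OOOOOO--------..----------------------------------
192 gg-.----OOOOOO-OOOOOO---------.-------------------------------ggg
193 gg-.----OOOOOO-OOOOOO--------
[... 4010 characters left out ...]
-----.........OOO......-------
213 ------------------------...----------........OOOOO....--------
214 ------------------------...---------..........OOOO...--..-----
215 -----------O------------....-------.....OO...OOOOO-----..-----
216 -----------O------------....------...OOOOO.-.OOOOO-----..-----
217 ------------------------....------...OOOOOO---OOOO----...-----
218 -------------------------...-------..OOOOOO------------..-----
219 -------------------------...-------..OOOOO------------...-----
220 -------------------------...-------..OOO.------..........-----
221 -------------------------...-----........................-----
222 ------------------------..............................--------
```

Run:
```python
from h import *
for n in("scene","top"):
    c=cam(n);h=cv2.cvtColor(c["img"],cv2.COLOR_BGR2HSV).astype(int)
    m=((h[...,0]>=8)&(h[...,0]<=25)&(h[...,1]>95)&(h[...,2]>60)).astype(np.uint8)
    k,l,s,ce=cv2.connectedComponentsWithStats(m)
    for i in range(1,k):
        w=atz(c,ce[i],.01)
        if 8<s[i,4]<400 and .25<w[0]<1.0 and abs(w[1])<.65: print(n,s[i,:].tolist(),w[:2].round(3))
    print(h[180:200,329:341][::3,::3,2] if n=="scene" else "")
o=get_obs();print(o["q"].round(2))
```

```text
scene [335, 189, 7, 11, 66] [0.505 0.004]
scene [327, 191, 7, 9, 58] [ 0.51 -0.02]
scene [359, 195, 7, 7, 45] [0.516 0.083]
scene [362, 210, 7, 8, 51] [0.574 0.091]
scene [433, 296, 50, 41, 375] [0.908 0.312]
[[121 118 118 120]
 [120 121 118 118]
 [120 120 120 121]
 [213 165 190 186]
 [211 221 105 215]
 [193 190 104 126]
 [116 115 107 127]]
top [332, 65, 14, 8, 57] [ 0.956 -0.119]
top [207, 95, 3, 13, 18] [0.86  0.273]
top [185, 109, 22, 13, 78] [0.814 0.311]
top [171, 115, 10, 6, 24] [0.811 0.364]
top [386, 173, 11, 1, 11] [ 0.642 -0.268]
top [364, 174, 14, 2, 15] [ 0.639 -0.206]
top [267, 194, 5, 5, 21] [0.577 0.091]
top [304, 211, 7, 8, 39] [ 0.521 -0.02 ]
top [270, 214, 5, 4, 19] [0.519 0.083]
top [296, 215, 7, 6, 39] [0.513 0.005]

[ 0.12  0.46  0.08  1.97 -0.06  0.72  1.92]
```

Emit:
carry_out:
  rows: "0 0 50 0; 0 -10 45 0; -1 -35 0 -5; -2 -40 0 -5; -2 -45 0 0; -2 -43 0 0; 0 0 0 0"
  claw: 70

```text
t: 71.22
eef_pos: [0.521, -0.3433, 0.1873]
tool_rot: [-0.0, 0.035, 0.999, -0.001]
contact_force: [-0.6, 0.6, -0.2]
gripper_width: 0.818
grasp_force: 0.0
```

Emit:
carry_out:
  rows: "0 0 -30 0; 0 0 -35 0; 0 0 -30 0; 0 0 -20 0; 0 0 -8 0; 0 0 0 0"

```text
t: 71.97
eef_pos: [0.5229, -0.3386, 0.0644]
tool_rot: [-0.0, 0.031, 1.0, 0.0]
contact_force: [0.0, 0.2, 0.6]
gripper_width: 0.82
grasp_force: 0.0
```

Emit:
carry_out:
  rows: "0 0 0 0; 0 0 0 0; 0 0 0 0; 0 0 0 0; 0 0 0 0; 0 0 0 0; 0 0 0 0"
  claw: 5
  force: 40

```text
t: 72.85
eef_pos: [0.523, -0.339, 0.065]
tool_rot: [0.0, 0.031, 1.0, -0.0]
contact_force: [-1.9, 0.6, 5.8]
gripper_width: 0.251
grasp_force: 44.5
```

Emit:
carry_out:
  rows: "0 0 4 0; 0 0 4 0; -5 0 0 0; -5 1 0 0; -3 0 0 0; 0 0 0 0; 0 0 -4 0; 0 0 -3 0; 0 0 -1 0; 0 0 0 0"

```text
t: 74.1
eef_pos: [0.51, -0.3376, 0.0649]
tool_rot: [0.0, 0.031, 1.0, 0.0]
contact_force: [-2.4, 1.8, 6.6]
gripper_width: 0.256
grasp_force: 44.5
```

Release, rise and go toward the tray post; then measure the shaker from above.

Emit:
carry_out:
  rows: "0 0 0 0; 0 0 0 0; 0 0 0 0; 0 0 0 0; 0 0 20 0; 0 0 40 0; 0 0 40 0; 0 0 30 0; 0 30 0 0; 0 40 0 -8"
  claw: 70

```text
t: 75.35
eef_pos: [0.5099, -0.2683, 0.1965]
tool_rot: [0.001, 0.104, 0.995, -0.0]
contact_force: [0.8, 0.6, 0.1]
gripper_width: 0.819
grasp_force: 0.0
```

Emit:
carry_out:
  rows: "5 40 0 -10; 5 40 0 -10; 5 40 0 -10; 5 40 0 -10; 5 30 0 -10; 5 10 0 -10; 10 10 0 -9; 10 10 0 0; 5 10 0 0; 0 0 0 0"

```text
t: 76.6
eef_pos: [0.565, -0.0368, 0.1944]
tool_rot: [-0.0, 0.646, 0.764, 0.0]
contact_force: [-0.1, 0.4, 0.2]
gripper_width: 0.817
grasp_force: 0.0
```

```bash
python3 sh.py; python3 asc.py top 184 250 388 440
python3 - <<'E'
from h import *
T=cam("top")
print("mat exp",[proj(T,(.511+a*.998+b*.07,-.336-a*.07+b*.998,.002)).round() for a,b in((.08,.06),(.08,-.06),(-.08,-.06),(-.08,.06))])
print("rim exp",[proj(T,(.511+a*.998+b*.07,-.336-a*.07+b*.998,.046)).round() for a,b in((.054,.034),(.054,-.034),(-.062,-.034),(-.062,.034))])
o=get_obs();print(o["eef_pos"],o["tool_rot"])
E
```

```text
top shaker_grip [ 0.51  -0.332  0.08 ] 0.65
top shaker_lip [ 0.462 -0.338  0.011] 0.82
top shaker [ 0.524 -0.342  0.002] 0.56
top shaker_mat [ 0.515 -0.346  0.   ] 0.86
top toy_train [ 0.688 -0.229  0.004] 0.92
top train_board [ 0.685 -0.233  0.   ] 0.97
top rect [[571.0, -297.0], [570.0, -374.0], [453.0, -371.0], [454.0, -295.0]] c [ 0.512 -0.338  0.03 ]
scene shaker_grip [ 0.505 -0.352  0.08 ] 0.71
scene shaker_lip [ 0.443 -0.34   0.011] 0.64
scene shaker [ 0.508 -0.326  0.002] 0.75
scene shaker_mat [ 0.512 -0.329  0.   ] 0.91
scene toy_train [ 0.702 -0.221  0.004] 0.95
scene train_board [ 0.688 -0.229  0.   ] 0.98
scene rect [[591.0, -373.0], [459.0, -377.0], [477.0, -290.0], [607.0, -291.0]] c [ 0.524 -0.338  0.03 ]
TCP [ 0.5647 -0.0377  0.1943] 388
184 gggggg----------------------------------g-ggg-------
185 ggg-------------------------------------------------
186 gggg------------------------------------------------
187 ggggggggg---gggggggggggg----------------------------
188 ggggggg---------------------------------------------
189 gggggg-----------------------------------------
[... 3015 characters left out ...]
OOOOO--gg-g
243 gggg------.....OOOOOOOOOOOOOOOOOOOOOOOOOOOOOOO-ggggg
244 ggggg--------------------.--..OOOOO.OOOOOOOOO.--gggg
245 ggggggggggggggggggg-------------------------..--gggg
246 ggggggggggggggggggggggggggggggggggg------------ggggg
247 gggggggggggggggggggggggggggggggggggggggggggggggggggg
248 gggggggggggggggggggggggggggggggggggggggggggggggggggg
249 gggggggggggggggggggggggggggggggggggggggggggggggggggg
mat exp [array([395., 189.]), array([436., 191.]), array([433., 245.]), array([393., 243.])]
rim exp [array([407., 197.]), array([431., 199.]), array([429., 239.]), array([405., 238.])]
[ 0.56471595 -0.03770051  0.19428632] [-7.67886102e-06  6.46760469e-01  7.62693185e-01  1.60577603e-05]
```

Emit:
carry_out:
  rows: "4 -18 0 -3.3; 4 -18 -20 0; 3 -19 -30 0; 0 0 -30 0; 0 0 -20 0; 0 0 0 0"
  claw: 85

```text
t: 78.25
eef_pos: [0.5746, -0.0941, 0.0929]
tool_rot: [-0.001, 0.669, 0.743, -0.001]
contact_force: [0.4, 0.5, 0.3]
gripper_width: 0.994
grasp_force: 0.0
```

Run:
```python
from h import *
th=np.radians(6.1);ex=np.array([np.cos(th),np.sin(th)]);ey=np.array([-np.sin(th),np.cos(th)])
c=cam("scene");l=outline_of("scene","tray")
r,q=np.nonzero(l[0]["pixels"]);w=np.array([atz(c,(a,b),.03)[:2] for a,b in zip(q,r)])-[.560,.046]
u=w@ex*1000;v=w@ey*1000
for lo in (-50,-25,0,25,50):
    k=(u>=lo)&(u<lo+12); print(lo,v[k].min().round(),v[k].max().round())
for p in place_of("scene","tray_grip")[:1]: print(atz(c,p["centre"],.042).round(3),p["confidence"])
print(get_obs()["eef_pos"])
```

```text
-50 -88.0 88.0
-25 -86.0 88.0
0 -147.0 87.0
25 -135.0 85.0
50 -85.0 83.0
[ 0.563 -0.092  0.042] 0.74
[ 0.57647272 -0.09355017  0.09529727]
```

Tray unmoved; descend and grip the post.

Emit:
carry_out:
  rows: "0 0 -25 0; 0 0 -25 0; 0 0 -15 0; 0 0 0 0"

```text
t: 78.9
eef_pos: [0.5755, -0.0928, 0.0291]
tool_rot: [-0.0, 0.669, 0.744, -0.0]
contact_force: [-0.2, -1.4, -0.1]
gripper_width: 0.994
grasp_force: 0.0
```

Emit:
carry_out:
  rows: "0 0 0 0; 0 0 0 0; 0 0 0 0; 0 0 0 0; 0 0 0 0; 0 0 0 0; 0 0 0 0; 0 0 0 0"
  claw: 0
  force: 50

```text
t: 79.9
eef_pos: [0.5754, -0.0928, 0.0297]
tool_rot: [-0.0, 0.668, 0.744, -0.0]
contact_force: [-1.7, 1.3, 5.6]
gripper_width: 0.176
grasp_force: 49.5
```

Emit:
carry_out:
  rows: "-1 8 0 0; -2 15 0 0; -2 19 0 0; -2 20 0 0; -2 20 0 0; -2 20 0 0; -2 20 0 0; -2 20 0 0; -1 12 0 0; 0 0 0 0"

```text
t: 81.15
eef_pos: [0.5596, 0.0651, 0.0297]
tool_rot: [-0.001, 0.667, 0.745, 0.001]
contact_force: [-1.0, 0.7, 6.7]
gripper_width: 0.177
grasp_force: 49.7
```

Emit:
carry_out:
  rows: "-1 10 0 0; -1 8 0 0; -1 6 0 0; 0 4 0 0; 0 3 0 0; 0 0 0 0"

```text
t: 81.9
eef_pos: [0.5565, 0.0935, 0.0297]
tool_rot: [0.0, 0.668, 0.744, 0.0]
contact_force: [0.6, -4.1, 7.5]
gripper_width: 0.173
grasp_force: 49.8
```

Emit:
carry_out:
  rows: "0 2 0 0; 0 2 0 0; 0 0 0 0"

```text
t: 82.28
eef_pos: [0.5564, 0.0947, 0.0297]
tool_rot: [0.001, 0.669, 0.743, -0.001]
contact_force: [0.1, -10.1, 8.8]
gripper_width: 0.172
grasp_force: 50.0
```

Emit:
carry_out:
  rows: "0 2 0 0; 0 2 0 0; 0 0 0 0"

```text
t: 82.65
eef_pos: [0.5563, 0.0947, 0.0297]
tool_rot: [0.002, 0.67, 0.743, -0.002]
contact_force: [0.1, -19.8, 10.3]
gripper_width: 0.176
grasp_force: 50.3
```

Emit:
carry_out:
  rows: "0 -3 0 0; 0 0 0 0; 0 0 0 0; 0 0 0 0; 0 0 0 0; 0 0 0 0"
  claw: 85

```text
t: 83.4
eef_pos: [0.5567, 0.0974, 0.0293]
tool_rot: [-0.0, 0.668, 0.744, 0.0]
contact_force: [0.4, 0.2, 0.0]
gripper_width: 0.991
grasp_force: 0.0
```

Emit:
carry_out:
  rows: "0 -2 20 0; 0 0 40 0; 0 -10 40 0; 0 -20 40 0; 0 -40 30 0; 0 -40 0 0; -10 -30 0 0; 0 0 0 0; 0 0 0 0"

```text
t: 84.52
eef_pos: [0.5468, -0.044, 0.1993]
tool_rot: [-0.0, 0.668, 0.744, 0.0]
contact_force: [0.7, 0.7, -0.7]
gripper_width: 0.997
grasp_force: 0.0
```

Run:
```python
from h import *
print(get_obs()["eef_pos"])
th=np.radians(6.1);ex=np.array([np.cos(th),np.sin(th)]);ey=np.array([-np.sin(th),np.cos(th)])
for n in("scene","top"):
    c=cam(n)
    for t,z in(("tray",0),("tray_grip",.042),("toy_train",.004),("train_board",0),("shaker",.002),("milk_bottle",0),("cup",0),("alarm_clock",0),("board_book",0)):
        l=place_of(n,t)
        if l:
            w=atz(c,l[0]["centre"],z);q=(w[:2]-[.558,.0655])*1000
            print(n,t,w[:2].round(3),round(l[0]["confidence"],2),"dock y",round(q@ey) if "tray" in t else "")
    h=cv2.cvtColor(c["img"],cv2.COLOR_BGR2HSV).astype(int)
    m=((h[...,0]>=8)&(h[...,0]<=25)&(h[...,1]>75)&(h[...,2]>60)).astype(np.uint8)
    k,l,s,ce=cv2.connectedComponentsWithStats(m)
    for i in range(1,k):
        w=atz(c,ce[i],.01)
        if 8<s[i,4]<400 and .35<w[0]<.8 and abs(w[1])<.45: print(n,"tan",s[i,:].tolist(),w[:2].round(3))
```

```text
[ 0.54683472 -0.04399401  0.19926472]
scene tray_grip [0.554 0.096] 0.6 dock y 30
scene toy_train [ 0.696 -0.224] 0.89 dock y 
scene train_board [ 0.687 -0.23 ] 0.76 dock y 
scene shaker [ 0.521 -0.327] 0.92 dock y 
scene milk_bottle [ 0.714 -0.383] 0.9 dock y 
scene cup [0.364 0.354] 0.65 dock y 
scene alarm_clock [0.78  0.017] 0.73 dock y 
scene board_book [ 0.343 -0.485] 0.62 dock y 
scene tan [231, 174, 13, 6, 56] [ 0.446 -0.337]
scene tan [385, 190, 7, 10, 53] [0.499 0.166]
top tray_grip [0.56  0.091] 0.92 dock y 25
top toy_train [ 0.685 -0.229] 0.77 dock y 
top train_board [ 0.689 -0.234] 0.59 dock y 
top shaker [ 0.528 -0.331] 0.97 dock y 
top milk_bottle [ 0.708 -0.374] 0.68 dock y 
top cup [0.369 0.352] 0.9 dock y 
top alarm_clock [0.773 0.016] 0.95 dock y 
top board_book [ 0.337 -0.488] 0.61 dock y 
top tan [243, 217, 4, 8, 25] [0.506 0.164]
```

```bash
python3 sh.py | grep -E "rect|shaker"
python3 - <<'E'
from h import *
c=cam("top");h=cv2.cvtColor(c["img"],cv2.COLOR_BGR2HSV).astype(int)[180:250,385:440]
m=(h[...,0]>=8)&(h[...,0]<=25)&(h[...,1]>105)&(h[...,2]>60)
w=h[...,2]>185
print("white rows",180+np.nonzero((w&~m).sum(1)>20)[0][[0,-1]],"cols",385+np.nonzero((w&~m).sum(0)>25)[0][[0,-1]])
E
```

```text
top shaker_grip [ 0.517 -0.345  0.08 ] 0.61
top shaker_lip [ 0.458 -0.34   0.011] 0.82
top shaker [ 0.535 -0.345  0.002] 0.93
top shaker_mat [ 0.504 -0.346  0.   ] 0.65
top rect [[457.0, -291.0], [572.0, -299.0], [568.0, -377.0], [452.0, -369.0]] c [ 0.513 -0.338  0.03 ]
scene shaker_grip [ 0.505 -0.335  0.08 ] 0.79
scene shaker_lip [ 0.447 -0.345  0.011] 0.66
scene shaker [ 0.503 -0.327  0.002] 0.7
scene shaker_mat [ 0.515 -0.325  0.   ] 0.67
scene rect [[594.0, -373.0], [450.0, -377.0], [470.0, -289.0], [611.0, -290.0]] c [ 0.522 -0.337  0.03 ]
white rows [196 237] cols [403 430]
```

```bash
python3 -c "
from station import *
print(hand_in())"
```

```text
the job is handed in; nothing more can be done
None
```

The job is handed in: the train is on its board, the empty shaker is back on its mat (about 6 mm off centre), and the loaded tray is home against the stop. All the rusks first fell into the front bay, so I moved two by hand to the rear; at least two show in the front, no strays showed on the table, and I set the shaker down on the table and regripped it once before pouring.

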